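# Change over the duplex oil strainer and vent the dirty side

## Robot

A 6-joint arm with a two-finger parallel gripper is mounted at the origin on the work surface. World frame = base frame: x ahead of the robot, y to its left, z up, the work surface at z = 0. Lengths are in mm, angles in rad, forces in N, time in s.
With the tool pointing down it reaches from about 300 to 850 mm from the base axis. Payload 5.4 kg.
Tool frame: the origin (TCP) lies at the very end of the fingers, on their centre line; the grasp point (between the pads) lies 19 mm behind it; z points along the fingers, y is the direction in which the jaws open and shut (so a half turn about z gives the same grasp; the last joint's range is limited). The gripper opens to 85 mm and grips with 20 to 120 N. Pads are 22 mm wide; open, the fingers measure 114 mm over their backs; the gripper's body (76 mm by 85 mm) begins 54 mm behind the grasp point. The pads swing forward as they close: fully open they stand 13 mm farther back than shut.
Start: joints at [1.06, 0.158, 1.597, -0, 1.386, -0.21], TCP at [170.374, 549.162, 231.299] pointing down, gripper open.
Joint ranges: [-2.91, 2.91], [-0.94, 2.29], [0.18, 2.7], [-1.29, 4.43], [0.17, 2.64], [-3, 3]. Speed limits (rad/s): [2.57, 2.57, 3.14, 3.14, 3.14, 3.14].

## Interface

Orientations are given as a unit quaternion [w, x, y, z].
In Python, from plant import manip gives the robot as it stands. The module is installed in compiled form; this text tells all that it offers.
- The arm moves only by the tool send_rows, never from a script. Its argument "rows" is a list that holds one entry, the list of rows, each a list of 7 numbers: the gripper command: -1 is shut, 1 is fully open, values between are in proportion, then the shift along the tool's x, y, z in units of 200 mm (1.0 is 200 mm), then the turn, a rotation vector about the tool's x, y, z in units of 120 degrees (1.0 is 120 degrees). A call has 1 to 5 rows; each row is the pose to reach, as a shift and turn from the pose measured when the call began, along the tool's axes at that moment; what a row does not reach only later rows make up. A row lasts 1/10 s, in which the tool goes at most 50 mm and 8.59 degrees, less where a joint would pass 70% of its speed; a pose out of reach is approached as far as the arm can. A call with a number of a shift or a turn outside -1 to 1 is refused whole. A call with a gripper value outside its range is refused whole. The fingers move at their own pace and stop on an object; the grip force is fixed at half the most. Time passes only in rows, so rows that repeat a pose let the fingers close. It gives the time, the measured TCP pose, the force and the opening at its end, in the units of the state.
- manip.read_state(): the state, without advancing time (a new reading comes with each control period).
- manip.grab_frame(name): name is "scene" or "side" or "wrist"; returns a dict with "color" (420x560x3 uint8, red, green, blue), "fx", "fy", "cx", "cy" (pixels), "T" (4x4, takes a point from camera to world coordinates). Camera axes: x right, y up, looking along -z (the intrinsics and any distortion apply to the point x, -y, -z); pixel columns grow to the right and rows downward; lengths in mm; the calibration is good to about 2 mm. The wrist camera is an equidistant fisheye: a pixel r from the principal point sees the ray r / f radians off the axis. A picture is of the moment at which its call begins. There is no depth.
- manip.finish_job(): hands the job in, once; it reports no verdict.
The state is a dict: "t": time; "joint_pos": joint angles; "joint_vel": joint speeds; "joint_torque": joint torques, N m; "tcp_pos": TCP position; "tool_rot": TCP orientation; "force": force on the tool from outside, world axes, zero at the start; "moment": the same for the moment, N m; "grip_width": finger opening in mm.
Only numpy, scipy, OpenCV 4.12 (cv2) and the standard library are available. Lean on these libraries where they do the work, as an engineer would, in place of code of your own. Each camera call takes 0.05 s, during which the arm holds its last target.

## Task

The red strainer is clogged: put the blue one in its place without cutting off the filler. Push the blue main valve's lever fully open, then the red main valve's lever fully shut, and last the red strainer's vent lever fully open, each time pressing the lever home on its end stop with about 20 N for about half a second and never with more than 25 N. Leave the blue vent shut and do not disturb anything standing about.

Things in the scene. Friction and masses are not known exactly. Their poses are not given: they have to be found in the camera images.
- valve_red_pivot (a point): Stem axis of the red strainer's main valve (in use at the start, main valve open; it may be left or right), 143 mm over the bench, level with its lever's red sleeve (from 48 to 118 mm from the axis, 18 mm wide, 16 mm thick; pipes below it up to 102 mm). x: along the pipe, away from the strainer (lid 92 mm across, top at 155 mm, 105 mm along -x); z up. Over 25 N on the lever bends it, grip included.
- valve_red (a joint): Stem of that valve. 0 = shut: lever across the pipe, along -y of the pivot point; 1.571 = open: lever along the pipe, on +x; opens anticlockwise seen from above. Hard stops at both ends, stays where left. The lever sits up to 5 degrees askew on the stem, either way, and this reading does not show it. Some 6.5 N at 85 mm from the axis keeps it turning.
- vent_red_pivot (a point): Axis of the small brass vent cock on the red strainer's lid, at mid-height of its lever's red sleeve (level, from 30 to 70 mm from the axis, 13 mm wide, 13 mm thick), 211 mm over the bench. Axes parallel to those of the main valves' pivots, red and blue. Its body and thin spout reach up to 18 mm below this point; the spout runs out along +y and turns down 80 mm out over a steel drip cup.
- vent_red (a joint): Stem of that vent cock, shut at the start. 0 = shut: lever along +x of its pivot point (towards the main valve); 1.571 = open: along +y, above the spout; opens anticlockwise seen from above. Hard stops at both ends, stays where left. Lever up to 5 degrees askew on the stem, either way. Some 4.6 N at 54 mm from the axis keeps it turning. Over 25 N on the lever bends it, grip included.
- cup_red_mid (a point): Loose steel drip cup under the red strainer's vent spout, 54 mm across, 55 mm high; the point is its centre. Leave it where it stands.
- valve_blue_pivot (a point): Stem axis of the blue strainer's main valve (on standby at the start, main valve shut; it may be left or right), 143 mm over the bench, level with its lever's blue sleeve (from 48 to 118 mm from the axis, 18 mm wide, 16 mm thick; pipes below it up to 102 mm). x: along the pipe, away from the strainer (lid 92 mm across, top at 155 mm, 105 mm along -x); z up. Over 25 N on the lever bends it, grip included.
- valve_blue (a joint): Stem of that valve. 0 = shut: lever across the pipe, along -y of the pivot point; 1.571 = open: lever along the pipe, on +x; opens anticlockwise seen from above. Hard stops at both ends, stays where left. The lever sits up to 5 degrees askew on the stem, either way, and this reading does not show it. Some 6.5 N at 85 mm from the axis keeps it turning.
- vent_blue_pivot (a point): Axis of the small brass vent cock on the blue strainer's lid, at mid-height of its lever's blue sleeve (level, from 30 to 70 mm from the axis, 13 mm wide, 13 mm thick), 211 mm over the bench. Axes parallel to those of the main valves' pivots, red and blue. Its body and thin spout reach up to 18 mm below this point; the spout runs out along +y and turns down 80 mm out over a steel drip cup.
- vent_blue (a joint): Stem of that vent cock, shut at the start. 0 = shut: lever along +x of its pivot point (towards the main valve); 1.571 = open: along +y, above the spout; opens anticlockwise seen from above. Hard stops at both ends, stays where left. Lever up to 5 degrees askew on the stem, either way. Some 4.6 N at 54 mm from the axis keeps it turning. Over 25 N on the lever bends it, grip included.
- cup_blue_mid (a point): Loose steel drip cup under the blue strainer's vent spout, 54 mm across, 55 mm high; the point is its centre. Leave it where it stands.
- spanner_mid (a point): Open-ended spanner 150 mm long lying in the skid's tray between the two strainers; the point is 5 mm above its underside, mid-length. Leave it where it stands.
- sample_jar_mid (a point): Small sample jar with a white lid, 42 mm across, 62 mm high, standing in the tray between the two main valves; the point is its centre. Leave it where it stands.
- spare_basket_mid (a point): Spare strainer basket of steel, 62 mm across, 85 mm high with a wire bail to 110 mm, on the bench to the left of the skid; the point is half-way up. Leave it where it stands.
- oil_bottle_1_mid (a point): Full bottle of yellow oil with a green cap, 68 mm across, 200 mm high, on the bench to the right of the skid; the point is half-way up. Leave it where it stands.
- oil_bottle_2_mid (a point): A second such bottle. Leave it where it stands.

How it is judged (in metres and radians):
On the way, in this order (a step that is already met when the one before it is completed fails the run):
1. the blue main valve is pressed fully open on its stop, with the red one still open (value of joint valve_blue above 1.546 rad and contact force between the fingers and valve_blue above 14 N and value of joint valve_red above 1.3 rad and value of joint vent_red below 0.3 rad), for 0.25 s.
2. then the red main valve is pressed fully shut on its stop, with its vent still shut (value of joint valve_red below 0.025 rad and contact force between the fingers and valve_red above 14 N and value of joint valve_blue above 1.546 rad and value of joint vent_red below 0.3 rad), for 0.25 s.
3. then the red vent is pressed fully open on its stop (value of joint vent_red above 1.546 rad and contact force between the fingers and vent_red above 14 N and value of joint valve_red below 0.025 rad), for 0.25 s.
At the end, for the whole second after the job is handed in: Blue main valve and red vent open on their stops (1.546 rad or more of 1.571), red main valve shut on its stop (0.025 rad or less), blue vent still shut (under 0.1 rad); cups, spanner, jar, basket and bottles within 15 mm of where they stood; robot clear (value of joint each of valve_blue, vent_red above 1.546 rad and value of joint valve_red below 0.025 rad and value of joint vent_blue below 0.1 rad and distance of each of cup_red_mid, cup_blue_mid, spanner_mid, sample_jar_mid, spare_basket_mid, oil_bottle_1_mid, oil_bottle_2_mid from where it was at the start of the episode below 0.015 m); the robot touches nothing.
It fails at once if more than 25 N on a main valve lever (bent stop) (contact force between anything else and valve_red above 25 N or contact force between anything else and valve_blue above 25 N).
It fails at once if more than 25 N on a vent lever (bent stop) (contact force between anything else and vent_red above 25 N or contact force between anything else and vent_blue above 25 N).
It fails at once if the blue vent is opened (value of joint vent_blue above 0.2 rad).
It fails at once if something standing about is moved by more than 20 mm (distance of any of cup_red_mid, cup_blue_mid, spanner_mid, sample_jar_mid, spare_basket_mid, oil_bottle_1_mid, oil_bottle_2_mid from where it was at the start of the episode above 0.02 m).
It also fails if it takes over 72 s, if anything falls off the work surface, if the arm or the gripper's body presses on something with over 40 N, if the wrist force passes 120 N, or if a joint passes its speed limit or range.

## Working session

There is one attempt and no reset: what is moved stays moved. The work goes in short steps, Python scripts to look and compute and a tool call to move; the robot and the scene stay as the last step left them, time stands still between calls to the robot, and variables do not carry over. Pictures are saved under pics/ and viewed, and the job is handed in when it is done.

Besides the shell and the picture viewer there is one more tool, called after ">>>" by a JSON object that holds its "api" and its "payload", one argument or row to a line. send_rows: Moves the arm, as the interface text tells. Its arguments: {"type":"object","properties":{"rows":{"type":"array"}},"required":["rows"]}

```bash
ls; mkdir -p pics
python3 - <<'E'
from plant import manip
import cv2,numpy as np
print(manip.read_state())
for n in ["scene","side","wrist"]:
    f=manip.grab_frame(n); cv2.imwrite(f"pics/{n}0.png",f["color"][:,:,::-1]); print(n,{k:f[k] for k in f if k!="color"})
    np.savez(f"pics/{n}0.npz",**f)
E
```

```text
pics
{'t': 0.0, 'joint_pos': array([ 1.05982732e+00,  1.59054477e-01,  1.59823754e+00,  1.98017704e-05,
        1.38619993e+00, -2.10106060e-01]), 'joint_vel': array([ 8.54232943e-04,  3.84670200e-05,  2.70006338e-04,  1.49919721e-04,
       -1.07058742e-04,  6.81557745e-05]), 'joint_torque': array([ 1.03048777e-03, -3.95987821e+01, -3.31433272e+01, -6.77561047e-06,
        8.31560406e-03,  1.87242682e-05]), 'tcp_pos': array([170.1155025 , 548.63049425, 230.31119309]), 'tool_rot': array([-3.44118297e-04,  1.49866485e-01,  9.88705788e-01, -8.85156461e-04]), 'force': array([-0.04239543, -0.78851436,  0.27696038]), 'moment': array([ 0.05163218, -0.00919515, -0.01401078]), 'grip_width': 85.24030514099768}
scene {'fx': 505.26971849052154, 'fy': 505.26971849052154, 'cx': 277.6955112206368, 'cy': 209.64189927181283, 'T': array([[-7.96840592e-01, -4.58745702e-01,  3.93188826e-01,
         1.13655879e+03],
       [ 6.04028855e-01, -5.89849219e-01,  5.35935670e-01,
         8.28717358e+02],
       [-1.39360632e-02,  6.64552692e-01,  7.47111441e-01,
         1.29826649e+03],
       [ 0.00000000
[... 278 characters left out ...]
.84528797e-01,  6.74769830e-01, -7.14587153e-01,
        -8.44335100e+02],
       [-4.43502802e-03,  7.26494007e-01,  6.87158489e-01,
         9.88476565e+02],
       [ 0.00000000e+00,  0.00000000e+00,  0.00000000e+00,
         1.00000000e+00]])}
wrist {'fx': 325.19226210127806, 'fy': 325.19226210127806, 'cx': 283.35542206756, 'cy': 210.4839498426566, 'T': array([[ 2.96139001e-01, -9.04607384e-01, -3.06573275e-01,
         9.07609492e+01],
       [ 9.55142615e-01,  2.79774478e-01,  9.71021419e-02,
         5.73475677e+02],
       [-2.06793676e-03, -3.21576931e-01,  9.46881197e-01,
         3.72943324e+02],
       [ 0.00000000e+00,  0.00000000e+00,  0.00000000e+00,
         1.00000000e+00]])}
```

View pics/scene0.png

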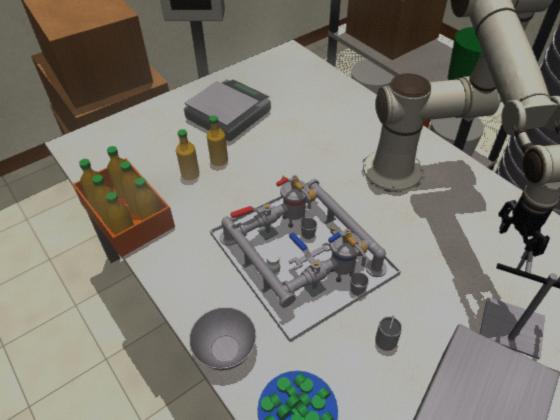

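View pics/side0.png

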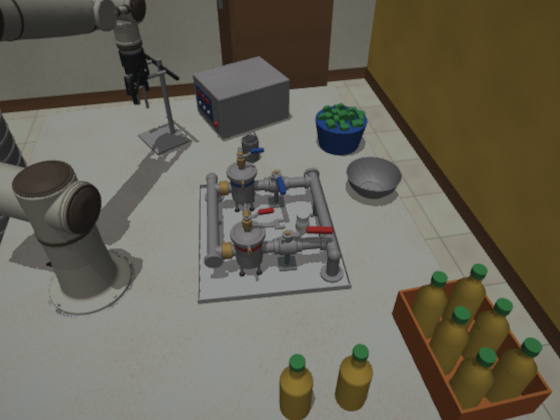

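View pics/wrist0.png

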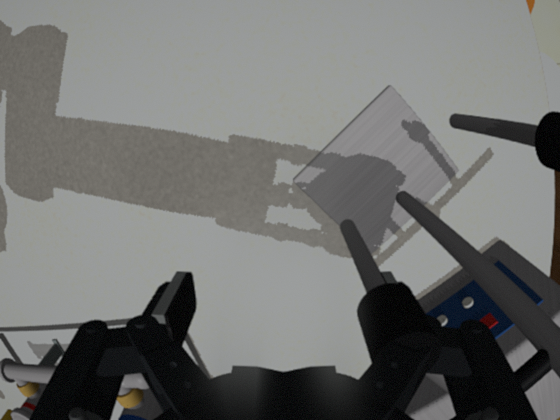

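Run:
```python
import cv2
a=cv2.imread("pics/scene0.png")[160:310,200:410]; cv2.imwrite("pics/sc_crop.png",cv2.resize(a,None,fx=3.8,fy=3.8,interpolation=cv2.INTER_CUBIC))
a=cv2.imread("pics/side0.png")[125:300,180:360]; cv2.imwrite("pics/si_crop.png",cv2.resize(a,None,fx=3.4,fy=3.4,interpolation=cv2.INTER_CUBIC))
a=cv2.imread("pics/scene0.png")[130:420,430:560]; cv2.imwrite("pics/sc_crop2.png",cv2.resize(a,None,fx=2,fy=2,interpolation=cv2.INTER_CUBIC))
```

```text
(no output)
```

View pics/sc_crop.png

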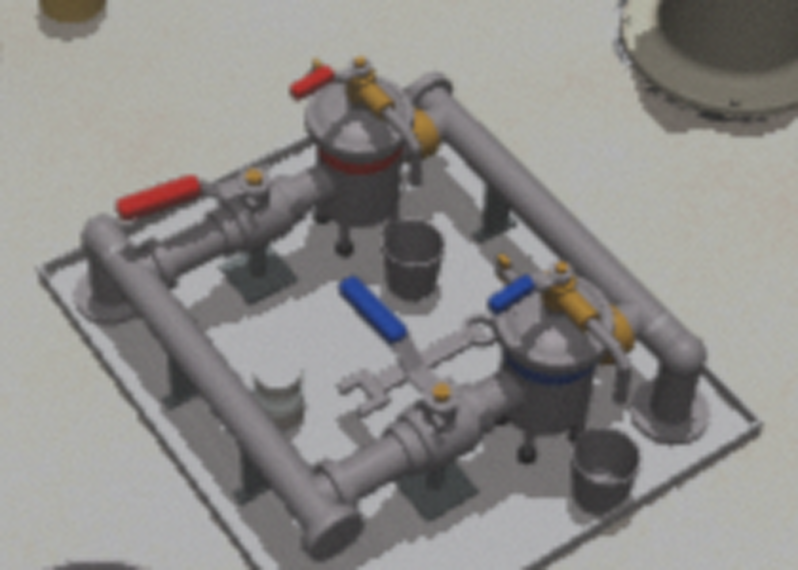

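View pics/si_crop.png

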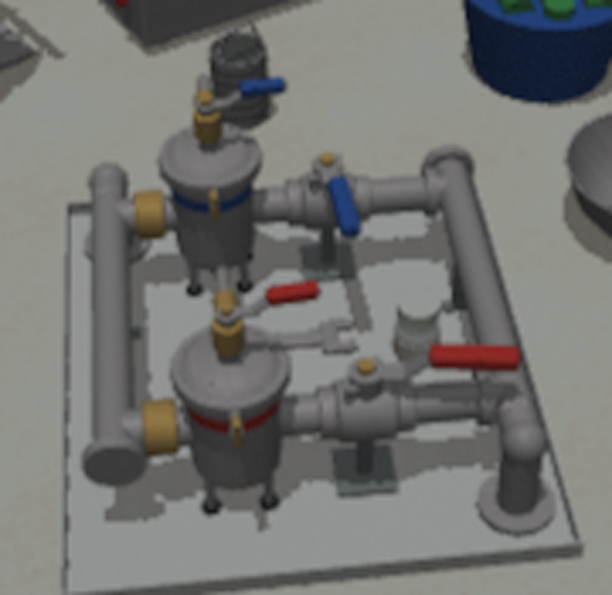

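View pics/sc_crop2.png

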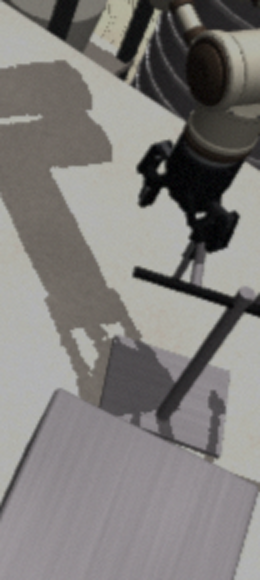

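```bash
cat > h.py <<'E'
import numpy as np,cv2
def ray(f,u,v):
    d=np.array([(u-f['cx'])/f['fx'],-(v-f['cy'])/f['fy'],-1.0]); T=f['T']
    d=T[:3,:3]@d; return T[:3,3],d/np.linalg.norm(d)
def wray(f,u,v):
    x=(u-f['cx']);y=(v-f['cy']);r=np.hypot(x,y);th=r/f['fx'];s=np.sin(th)/max(r,1e-9)
    d=np.array([x*s,-y*s,-np.cos(th)]);return f['T'][:3,3],f['T'][:3,:3]@d
def plane(o,d,z): return o+d*(z-o[2])/d[2]
def tri(*rs):
    A=np.zeros((3,3));b=np.zeros(3)
    for o,d in rs:
        P=np.eye(3)-np.outer(d,d);A+=P;b+=P@o
    p=np.linalg.solve(A,b); e=[np.linalg.norm((np.eye(3)-np.outer(d,d))@(p-o)) for o,d in rs]
    return p,max(e)
def proj(f,p):
    q=np.linalg.inv(f['T'])@np.append(p,1); return f['cx']-f['fx']*q[0]/q[2], f['cy']+f['fy']*q[1]/q[2]
def blobs(img,col,box=None,amin=12):
    h=cv2.cvtColor(img,cv2.COLOR_RGB2HSV)
    if col=='red': m=cv2.inRange(h,(0,150,90),(6,255,255))|cv2.inRange(h,(172,150,90),(180,255,255))
    if col=='blue': m=cv2.inRange(h,(105,130,60),(125,255,255))
    n,l,s,c=cv2.connectedComponentsWithStats(m,connectivity=8)
    out=[]
    for i in range(1,n):
        if s[i,4]>=amin and (box is None or (box[0]<c[i][0]<box[2] and box[1]<c[i][1]<box[3])): out.append((c[i].round(2).tolist(),s[i].tolist(),cv2.minAreaRect(np.argwhere(l==i)[:,::-1].astype(np.float32))))
    return out
E
python3 - <<'E'
from h import *
S=dict(np.load("pics/scene0.npz"));D=dict(np.load("pics/side0.npz"))
for n,f,box in(("scene",S,(200,150,410,310)),("side",D,(180,125,360,300))):
  for c in("red","blue"):
    for b in blobs(f["color"],c,box): print(n,c,b)
sc=lambda u,v:ray(S,200+(u+.5)/3.8-.5,160+(v+.5)/3.8-.5)
si=lambda u,v:ray(D,180+(u+.5)/3.4-.5,125+(v+.5)/3.4-.5)
for n,a,b in(("vr cap",(255,176),(366,367)),("vb cap",(441,391),(327,159)),("ventr cap",(360,62),(226,300)),("ventb cap",(562,269),(205,98)),
  ("cupb base",(605,500),(250,120)),("jar lid",(277,378),(418,310)),):
  p,e=tri(sc(*a),si(*b)); print(n,p.round(1),round(e,1))
E
```

```text
scene red ([281.84, 180.72], [277, 178, 10, 7, 32], ((281.5923156738281, 180.66152954101562), (3.224902629852295, 10.294882774353027), 60.2551155090332))
scene red ([241.49, 211.12], [231, 207, 21, 10, 90], ((241.26275634765625, 211.22262573242188), (4.357223987579346, 21.188068389892578), 70.01689910888672))
scene blue ([297.81, 240.87], [290, 233, 17, 17, 101], ((297.5, 241.0), (20.50609588623047, 4.949747085571289), 45.0))
scene blue ([334.13, 236.84], [329, 233, 11, 9, 45], ((334.24005126953125, 236.8200225830078), (3.6000001430511475, 12.20000171661377), 53.13010025024414))
side red ([265.75, 210.25], [259, 208, 14, 5, 48], ((265.5399475097656, 210.2799835205078), (3.2526915073394775, 13.435029029846191), 81.8698959350586))
side red ([319.3, 229.0], [307, 227, 26, 5, 128], ((319.5, 229.0), (4.0, 25.0), 90.0))
side blue ([339.23, 126.52], [316, 110, 51, 25, 320], ((340.28082275390625, 123.41780853271484), (50.31441879272461, 20.612384796142578), 9.246112823486328))
side blue ([256.19, 149.88], [250, 148, 13, 5, 48], ((256.0, 150.0), (4.0, 12.0), 90.0))
side blue ([280.64, 185.22], [277, 177, 9, 17, 91], ((280.5500183105469, 185.1499786376953), (16.443843841552734, 6.008327484130859), 71.56504821777344))
vr cap [540.6 -42.4 130.5] 1.0
vb cap [558.8 216.5 130.9] 0.5
ventr cap [438.6 -31.  209.4] 1.1
ventb cap [454.7 226.1 205.7] 0.1
cupb base [505.9 343.1  88.5] 0.7
jar lid [615.7  86.9  54.7] 0.1
```

Run:
```python
from h import *
S=dict(np.load("pics/scene0.npz"));D=dict(np.load("pics/side0.npz"))
for n,a,b,z in(("ventR",(281.84,180.72),(265.75,210.25),211),("valveR",(241.49,211.12),(319.3,229),143),("valveB",(297.81,240.87),(280.64,185.22),143),("ventB",(334.13,236.84),(256.19,149.88),211)):
  p,e=tri(ray(S,*a),ray(D,*b)); print(n,p.round(1),round(e,1),plane(*ray(S,*a),z).round(1),plane(*ray(D,*b),z).round(1))
# bar of stand, scene / side
print(proj(S,[170.1,548.6,230]),proj(D,[170.1,548.6,230]))
a=cv2.imread("pics/side0.png")[0:180,80:260]; cv2.imwrite("pics/si_crop2.png",cv2.resize(a,None,fx=3.2,fy=3.2,interpolation=cv2.INTER_CUBIC))
```

```text
ventR [486.2 -34.7 214.2] 0.8 [483.5 -37.1 211. ] [487.4 -31.8 211. ]
valveR [622.  -60.6 146.6] 0.8 [619.6 -63.1 143. ] [623.8 -57.7 143. ]
valveB [557.4 133.4 145.1] 0.6 [555.7 132.3 143. ] [558.4 135.4 143. ]
ventB [503.1 224.5 212.9] 0.4 [502.5 223.4 211. ] [503.1 227.5 211. ]
(np.float64(511.9499978038211), np.float64(248.18973854013328)) (np.float64(141.99458089292946), np.float64(100.43544940177988))
```

View pics/si_crop2.png

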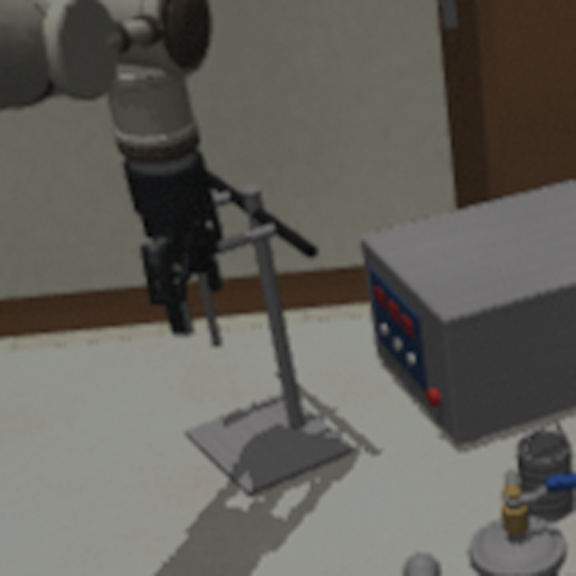

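Run:
```python
from h import *
S=dict(np.load("pics/scene0.npz"));D=dict(np.load("pics/side0.npz"));W=dict(np.load("pics/wrist0.npz"))
print("rod tip",tri(wray(W,346,224),ray(D,80+216/3.2,344/3.2)))
print("bar end",tri(wray(W,453,120),ray(D,80+315/3.2,250/3.2)), tri(ray(S,430+137/2,130+271/2),ray(D,80+315/3.2,250/3.2)))
print("post foot",tri(wray(W,400,195),ray(D,80+296/3.2,422/3.2)),tri(ray(S,430+165/2,130+412/2),ray(D,80+296/3.2,422/3.2)))
a=cv2.imread("pics/wrist0.png")[180:420,100:500]; cv2.imwrite("pics/w_crop.png",cv2.resize(a,None,fx=2,fy=2,interpolation=cv2.INTER_CUBIC))
```

```text
rod tip (array([176.0113304 , 590.09884144, 177.93898429]), np.float64(1.16946711792768))
bar end (array([210.58419461, 697.42111647, 191.96603898]), np.float64(86.3140841251179)) (array([295.79594038, 575.22839381, 286.38494501]), np.float64(3.7182341591720194))
post foot (array([234.46340185, 678.55162964,  11.11609682]), np.float64(3.778493152399499)) (array([235.53524686, 677.91882794,  16.00000418]), np.float64(2.909630309083123))
```

View pics/w_crop.png

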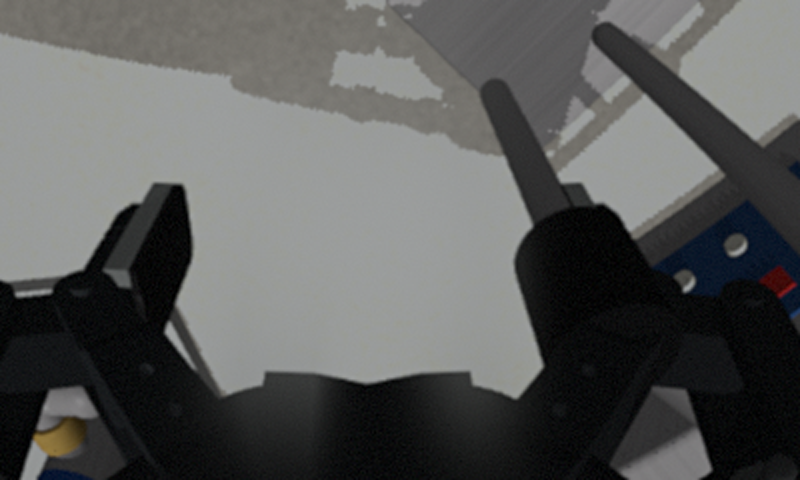

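Run:
```python
from h import *
S=dict(np.load("pics/scene0.npz"));D=dict(np.load("pics/side0.npz"));W=dict(np.load("pics/wrist0.npz"))
print(proj(S,[176,590,178]),proj(S,[176,590,240]),proj(S,[182,589,243]),proj(S,[158,508,243]))
print(proj(D,[176,590,178]),proj(D,[176,590,240]),proj(D,[182,589,243]),proj(D,[158,508,243]))
a=cv2.imread("pics/scene0.png")[190:310,490:560]; a=cv2.convertScaleAbs(a,alpha=1.8,beta=10);a=cv2.resize(a,None,fx=5,fy=5,interpolation=cv2.INTER_CUBIC)
b=cv2.imread("pics/side0.png")[30:150,100:190]; b=cv2.convertScaleAbs(b,alpha=1.8,beta=10);b=cv2.resize(b,None,fx=5,fy=5,interpolation=cv2.INTER_CUBIC)
cv2.imwrite("pics/zz.png",np.hstack([a,b]))
```

```text
(np.float64(517.362064034355), np.float64(270.991874861853)) (np.float64(525.5895740920015), np.float64(257.1239351887258)) (np.float64(524.247313030919), np.float64(257.33935604772)) (np.float64(503.3649222363969), np.float64(233.38153677606434))
(np.float64(147.22291349823593), np.float64(107.7042899348365)) (np.float64(143.51525698086274), np.float64(91.46382168532718)) (np.float64(145.1434406550892), np.float64(90.62924559363582)) (np.float64(136.961598699224), np.float64(103.4953356846117))
```

View pics/zz.png

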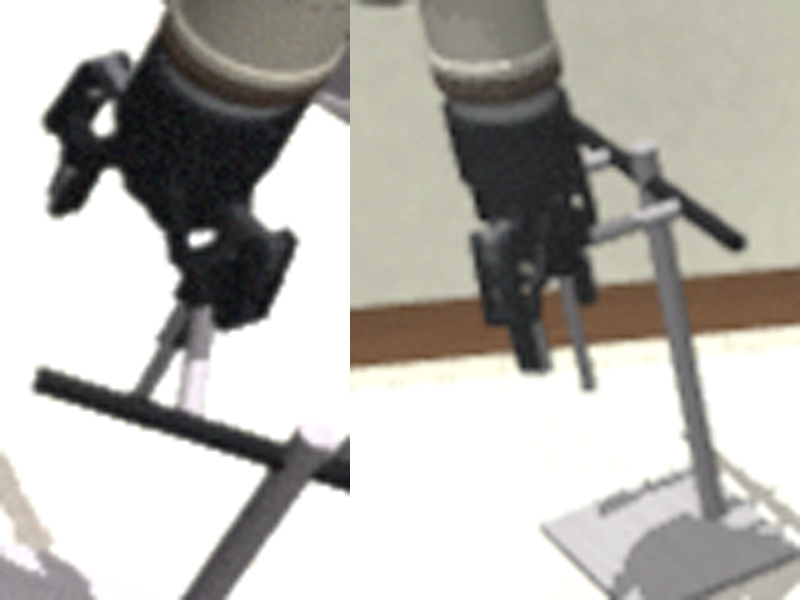

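Run:
```python
from h import *
W=dict(np.load("pics/wrist0.npz"))
def wp(p):
    q=np.linalg.inv(W['T'])@np.append(p,1); v=np.array([q[0],-q[1],-q[2]]);th=np.arctan2(np.hypot(v[0],v[1]),v[2]);r=th*W['fx'];n=np.hypot(v[0],v[1]);return W['cx']+r*v[0]/n,W['cy']+r*v[1]/n
for z in(178,200,220,240,260): print(z,wp([176,590,z]))
print(wp([182,589,243]),wp([158,508,243]),wp([170.1,548.6,243]))
# rod axis points in wrist & scene
S=dict(np.load("pics/scene0.npz"));D=dict(np.load("pics/side0.npz"))
print(tri(wray(W,372,285),ray(D,100+(568-350)/5,30+280/5)))
```

```text
178 (np.float64(346.91219064562284), np.float64(225.51144148389807))
200 (np.float64(353.5314148886876), np.float64(239.0916916251596))
220 (np.float64(360.75802003729154), np.float64(254.11069807231064))
240 (np.float64(369.45861377962353), np.float64(272.4716705195475))
260 (np.float64(380.0362723490712), np.float64(295.22726699589964))
(np.float64(371.05014982057884), np.float64(286.28785342704316)) (np.float64(195.53653726308494), np.float64(287.93402700795264)) (np.float64(283.36453823863013), np.float64(289.1237266849755))
(array([176.89391543, 589.85078874, 256.48521839]), np.float64(4.322422272543199))
```

Run:
```python
from h import *
D=dict(np.load("pics/side0.npz"));S=dict(np.load("pics/scene0.npz"))
for z in range(0,420,20):
    u,v=proj(D,[235,678,z]); a,b=proj(S,[235,678,z]); u2,v2=proj(D,[176,590,z]);print(z,round((u-100)*5+350),round((v-30)*5),'| scene',round((a-490)*5),round((b-190)*5),'| elec side',round((u2-100)*5+350),round((v2-30)*5))
```

```text
0 712 525 | scene 99 746 | elec side 634 599
20 708 503 | scene 111 729 | elec side 629 577
40 703 481 | scene 123 711 | elec side 624 554
60 699 458 | scene 136 693 | elec side 619 531
80 694 436 | scene 148 675 | elec side 613 508
100 690 412 | scene 161 656 | elec side 608 485
120 685 389 | scene 175 637 | elec side 603 461
140 681 365 | scene 188 617 | elec side 597 436
160 676 340 | scene 202 597 | elec side 591 411
180 671 316 | scene 217 577 | elec side 586 386
200 666 290 | scene 231 556 | elec side 580 360
220 661 265 | scene 246 534 | elec side 574 334
240 656 239 | scene 262 512 | elec side 568 307
260 651 212 | scene 277 489 | elec side 561 280
280 646 185 | scene 294 466 | elec side 555 252
300 641 158 | scene 310 442 | elec side 549 224
320 635 130 | scene 327 418 | elec side 542 196
340 630 101 | scene 345 393 | elec side 535 166
360 624 72 | scene 362 367 | elec side 529 136
380 618 43 | scene 381 341 | elec side 522 106
400 612 12 | scene 400 314 | elec side 515 75
```

>>> {"api": "send_rows", "payload": {
  "rows": [
    [[1,-0.03,0,0,0,0,0],[1,-0.06,0,0,0,0,0]]
  ]
}}

```text
t: 0.35
tcp_pos: [181.9, 544.9, 230.2]
tool_rot: [-0.0, 0.15, 0.989, -0.001]
force: [-0.7, -0.4, 0.2]
grip_width: 85.4
```

Run:
```python
from plant import manip
import cv2,numpy as np
print(manip.read_state())
f=manip.grab_frame("wrist"); cv2.imwrite("pics/wrist1.png",f["color"][:,:,::-1])
```

```text
{'t': 0.35, 'joint_pos': array([ 1.03843009e+00,  1.59500694e-01,  1.59802226e+00, -2.06170066e-04,
        1.38625618e+00, -2.31825960e-01]), 'joint_vel': array([-0.1121295 ,  0.00014266, -0.00668671, -0.00015075, -0.00076764,
       -0.10436521]), 'joint_torque': array([ 8.27301778e-01, -3.97187412e+01, -3.31392682e+01,  2.35493341e-02,
        1.70427491e-02,  1.16695266e-01]), 'tcp_pos': array([181.89822741, 544.87308072, 230.16833046]), 'tool_rot': array([-3.13625225e-04,  1.49686330e-01,  9.88732925e-01, -1.05217940e-03]), 'force': array([-0.72885715, -0.43455234,  0.23633544]), 'moment': array([-0.01825529,  0.02591164,  0.01180419]), 'grip_width': 85.3982397452326}
```

View pics/wrist1.png

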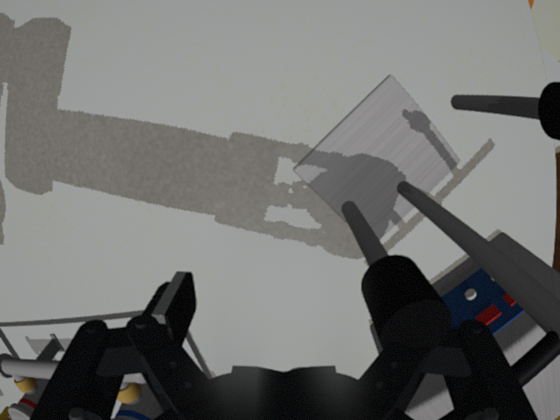

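>>> {"api": "send_rows", "payload": {
  "rows": [
    [[1,-0.2,0,0,0,0,0],[1,-0.4,0,-0.1,0,0,0],[1,-0.6,-0.05,-0.2,0,0,0],[1,-0.8,-0.1,-0.35,0,0,0],[1,-1.0,-0.2,-0.5,0,0,0]]
  ]
}}

```text
t: 0.9
tcp_pos: [360.8, 448.9, 328.5]
tool_rot: [-0.0, 0.15, 0.989, -0.001]
force: [0.5, 0.4, -0.7]
grip_width: 85.1
```

>>> {"api": "send_rows", "payload": {
  "rows": [
    [[-1,-0.15,-0.2,-0.1,0,0,0],[-1,-0.3,-0.4,-0.2,0,0,0],[-1,-0.45,-0.6,-0.3,0,0,-0.03],[-1,-0.6,-0.8,-0.36,0,0,-0.06],[-1,-0.75,-1.0,-0.36,0,0,-0.096]]
  ]
}}

```text
t: 1.4
tcp_pos: [440.8, 225.1, 402.4]
tool_rot: [0.002, 0.049, 0.999, -0.0]
force: [0.6, -0.7, -0.1]
grip_width: 12.2
```

>>> {"api": "send_rows", "payload": {
  "rows": [
    [[-1,-0.22,-0.2,0,0,0,0],[-1,-0.4,-0.4,0,0,0,0],[-1,-0.4,-0.4,0,0,0,0],[-1,-0.4,-0.4,0,0,0,0]]
  ]
}}

```text
t: 1.8
tcp_pos: [513.6, 135.7, 402.1]
tool_rot: [0.001, 0.051, 0.999, -0.001]
force: [-0.5, 0.3, 0.1]
grip_width: -0.1
```

Run:
```python
from plant import manip
import cv2,numpy as np
f=manip.grab_frame("wrist"); cv2.imwrite("pics/wrist2.png",f["color"][:,:,::-1]);np.savez("pics/wrist2.npz",**f)
print(manip.read_state()['tcp_pos'],f['T'])
```

```text
[512.75069332 137.21455305 402.41846095] [[ 1.01314258e-01 -9.41105750e-01 -3.22576173e-01  4.30424530e+02]
 [ 9.94853728e-01  9.54439635e-02  3.40074866e-02  1.44254053e+02]
 [-1.21669265e-03 -3.24361552e-01  9.45932399e-01  5.44401650e+02]
 [ 0.00000000e+00  0.00000000e+00  0.00000000e+00  1.00000000e+00]]
```

View pics/wrist2.png

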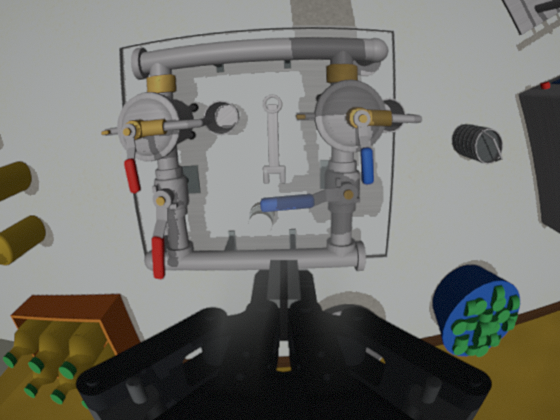

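Run:
```python
from h import *
W=dict(np.load("pics/wrist2.npz"))
for c,z in(("red",0),("blue",0)):
  for b in blobs(W["color"],c,(80,90,420,290)):
    print(c,b[0],b[1][4],b[2])
    for z in(143,211): print("   ",z,plane(*wray(W,*b[0]),z).round(1), [plane(*wray(W,*q),z)[:2].round(0).tolist() for q in cv2.boxPoints(b[2])])
h=cv2.cvtColor(W["color"],cv2.COLOR_RGB2HSV)
m=cv2.inRange(h,(12,110,60),(28,255,255));n,l,s,c=cv2.connectedComponentsWithStats(m)
for i in range(1,n):
  if s[i,4]>8 and 90<c[i][0]<410 and 40<c[i][1]<250: print("brass",c[i].round(1),s[i].tolist(),plane(*wray(W,*c[i]),150).round(1),plane(*wray(W,*c[i]),220).round(1))
a=W["color"][90:290,90:400,::-1]; cv2.imwrite("pics/w2c.png",cv2.resize(a,None,fx=2.55,fy=2.55,interpolation=cv2.INTER_CUBIC))
```

```text
red [131.29, 175.48] 288 ((131.28846740722656, 175.94232177734375), (34.51643371582031, 8.825225830078125), 78.69007110595703)
    143 [496.3 -71.1 143. ] [[473.0, -78.0], [473.0, -64.0], [521.0, -64.0], [521.0, -79.0]]
    211 [485.1 -34.6 211. ] [[466.0, -41.0], [466.0, -29.0], [505.0, -29.0], [506.0, -41.0]]
red [157.42, 257.09] 418 ((157.33883666992188, 257.4879150390625), (41.25940704345703, 10.421926498413086), 87.95458984375)
    143 [620.4 -60.6 143. ] [[588.0, -62.0], [589.0, -45.0], [656.0, -61.0], [656.0, -78.0]]
    211 [588.2 -25.9 211. ] [[561.0, -27.0], [562.0, -13.0], [618.0, -26.0], [617.0, -41.0]]
blue [366.85, 165.57] 375 ((366.88018798828125, 165.50479125976562), (35.21184539794922, 10.831338882446289), 87.70938873291016)
    143 [517.6 242.3 143. ] [[494.0, 235.0], [495.0, 250.0], [541.0, 250.0], [541.0, 235.0]]
    211 [502.8 225.7 211. ] [[484.0, 220.0], [484.0, 232.0], [522.0, 232.0], [522.0, 220.0]]
brass [341.   72.1] [327, 64, 30, 18, 473] [398.2 216.3 150. ] [403.9 203.5 220. ]
brass [161.   83.4] [147, 74, 29, 19, 451] [383.7  -4.1 150. ] [392.   22.2 220. ]
brass [353. 116.] [349, 108, 14, 20, 79] [452.8 226.5 150. ] [448.9 211.9 220. ]
brass [380.1 117.5] [366, 110, 26, 16, 307] [456.5 260.9 150. ] [451.9 240.2 220. ]
brass [300.1 116.1] [297, 115, 8, 4, 23] [448.  162.1 150. ] [444.9 159.  220. ]
brass [362.6 118.1] [359, 115, 8, 7, 40] [456.1 238.3 150. ] [451.5 221.6 220. ]
brass [147.7 127.6] [128, 120, 37, 19, 446] [436.4 -30.6 150. ] [4.353e+02 4.000e-01 2.200e+02]
brass [126.8 131.3] [124, 128, 7, 7, 36] [435.9 -61.9 150. ] [434.9 -25.3 220. ]
brass [105.3 132.1] [102, 131, 7, 3, 19] [430.8 -95.4 150. ] [430.7 -52.9 220. ]
brass [348.1 194.3] [344, 191, 9, 8, 52] [551.5 214.7 150. ] [530.  202.2 220. ]
brass [160.2 200.6] [156, 197, 9, 8, 54] [534.5 -31.9 150. ] [516.   -0.6 220. ]
```

View pics/w2c.png

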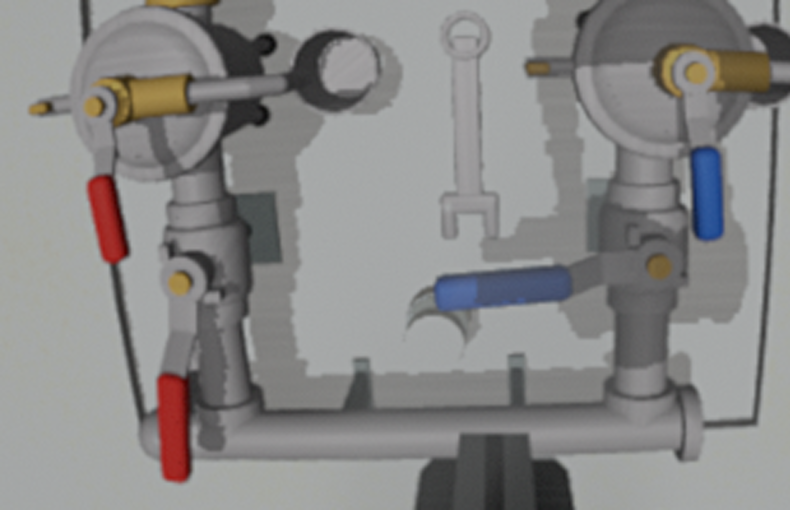

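Run:
```python
from h import *
S=dict(np.load("pics/scene0.npz"));D=dict(np.load("pics/side0.npz"));W=dict(np.load("pics/wrist2.npz"))
sc=lambda u,v:ray(S,200+(u+.5)/3.8-.5,160+(v+.5)/3.8-.5)
si=lambda u,v:ray(D,180+(u+.5)/3.4-.5,125+(v+.5)/3.4-.5)
P={}
for n,a,b,w in(("vr",(255,176),(366,367),(160.2,200.6)),("vb",(441,391),(327,159),(348.1,194.3)),("tr",(360,62),(226,300),(126.8,131.3)),("tb",(562,269),(205,98),(362.6,118.1))):
  print(n,[ (x[0].round(1),round(x[1],1)) for x in (tri(sc(*a),si(*b)),tri(wray(W,*w),sc(*a)),tri(wray(W,*w),si(*b)),tri(wray(W,*w),sc(*a),si(*b)))])
# blue sleeve in wrist
h=cv2.cvtColor(W["color"],cv2.COLOR_RGB2HSV); m=cv2.inRange(h,(105,70,40),(128,255,255))
n,l,s,c=cv2.connectedComponentsWithStats(m)
for i in range(1,n):
  if s[i,4]>50: 
    r=cv2.minAreaRect(np.argwhere(l==i)[:,::-1].astype(np.float32)); print(c[i],r,plane(*wray(W,*c[i]),143),[plane(*wray(W,*q),143)[:2].round(0).tolist() for q in cv2.boxPoints(r)])
print(tri(wray(W,157.4,257.1),ray(S,241.49,211.12),ray(D,319.3,229)))
```

```text
vr [(array([540.6, -42.4, 130.5]), np.float64(1.0)), (array([539.8, -41.1, 130.9]), np.float64(0.7)), (array([541. , -41.5, 128.7]), np.float64(0.8)), (array([540.4, -41.8, 129.9]), np.float64(1.3))]
vb [(array([558.8, 216.5, 130.9]), np.float64(0.5)), (array([557.9, 217.4, 131.1]), np.float64(0.8)), (array([558.9, 218.5, 128.8]), np.float64(0.8)), (array([558.4, 217.2, 130.6]), np.float64(1.3))]
tr [(array([438.6, -31. , 209.4]), np.float64(1.1)), (array([435.4, -35.2, 202.8]), np.float64(0.9)), (array([436.3, -30.7, 209.8]), np.float64(1.3)), (array([437.2, -31.2, 209. ]), np.float64(2.2))]
tb [(array([454.7, 226.1, 205.7]), np.float64(0.1)), (array([453. , 225.2, 203.5]), np.float64(0.5)), (array([453.5, 224.8, 206.7]), np.float64(1.0)), (array([453.8, 225.6, 205.3]), np.float64(1.4))]
[367.02644231 165.56730769] ((367.09942626953125, 165.88949584960938), (36.16047668457031, 11.668060302734375), 86.98721313476562) [517.63040479 242.572432   143.        ] [[494.0, 235.0], [495.0, 250.0], [542.0, 251.0], [542.0, 235.0]]
[285.88585209 203.2073955 ] ((286.5630187988281, 202.5986328125), (13.033255577087402, 53.12752914428711), 83.9909896850586) [557.72680999 134.0932483  143.        ] [[548.0, 101.0], [548.0, 169.0], [566.0, 170.0], [566.0, 100.0]]
[464.93363764 295.81671348] ((465.95208740234375, 300.655029296875), (63.813941955566406, 92.29801177978516), 49.184913635253906) [747.97936644 416.56457786 143.        ] [[749.0, 315.0], [657.0, 430.0], [776.0, 554.0], [888.0, 419.0]]
[469.39189189 336.37837838] ((469.90771484375, 336.7384948730469), (14.032927513122559, 11.927988052368164), 52.12501525878906) [847.6681902  448.06544829 143.        ] [[838.0, 427.0], [825.0, 445.0], [861.0, 473.0], [874.0, 455.0]]
(array([621.17377264, -60.3921513 , 145.45728183]), np.float64(1.8543723770989122))
```

>>> {"api": "send_rows", "payload": {
  "rows": [
    [[-1,-0.03,0,0.25,0,0,0],[-1,-0.06,-0.01,0.5,0,0,0],[-1,-0.06,-0.02,0.75,0,0,0],[-1,-0.06,-0.02,0.95,0,0,0],[-1,-0.06,-0.02,0.95,0,0,0]]
  ]
}}

```text
t: 2.35
tcp_pos: [519.6, 133.4, 206.0]
tool_rot: [-0.005, 0.049, 0.999, -0.0]
force: [-0.9, -0.3, 0.9]
grip_width: -0.0
```

Run:
```python
from plant import manip
import cv2,numpy as np
f=manip.grab_frame("wrist"); cv2.imwrite("pics/wrist3.png",f["color"][:,:,::-1]);np.savez("pics/wrist3.npz",**f)
s=manip.read_state();print(s['tcp_pos'],s['tool_rot'],s['force'])
```

```text
[522.24655401 133.28022076 210.37842086] [-1.71055781e-03  4.88146364e-02  9.98806364e-01 -2.28169207e-04] [-0.0712312   0.05879922  0.69563297]
```

View pics/wrist3.png

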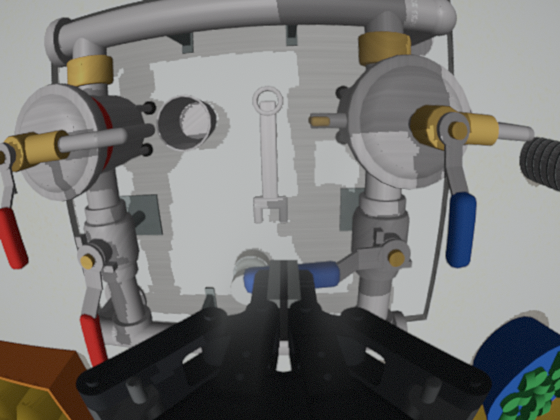

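>>> {"api": "send_rows", "payload": {
  "rows": [
    [[-1,0,0,0.2,0,0,0],[-1,0,0,0.4,0,0,0],[-1,0,0,0.425,0,0,0],[-1,0,0,0.425,0,0,0],[-1,0,0,0.425,0,0,0]]
  ]
}}

```text
t: 2.9
tcp_pos: [524.5, 133.7, 129.2]
tool_rot: [0.001, 0.049, 0.999, 0.0]
force: [0.7, -0.2, -0.8]
grip_width: 0.2
```

Run:
```python
from plant import manip
import cv2,numpy as np
f=manip.grab_frame("wrist"); cv2.imwrite("pics/wrist4.png",f["color"][:,:,::-1]);np.savez("pics/wrist4.npz",**f)
s=manip.read_state();print(s['tcp_pos'],s['tool_rot'],s['force'])
```

```text
[524.50335086 133.54095545 129.08663852] [1.36115725e-03 4.86579061e-02 9.98814575e-01 3.22520227e-05] [ 0.32807801 -0.42602343  1.21749882]
```

View pics/wrist4.png

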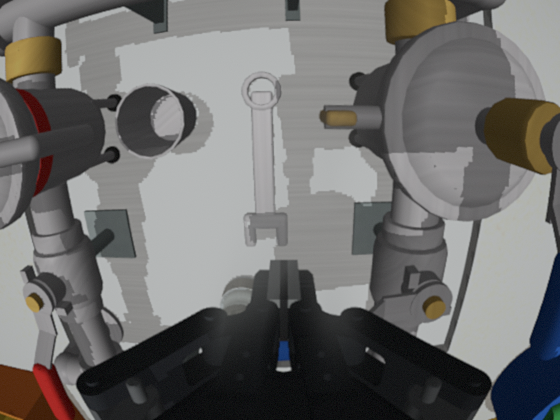

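```bash
cat > path.py <<'E'
import sys,numpy as np
from plant import manip
from scipy.spatial.transform import Rotation as R
# usage: which, list of lever world angles deg, r, z, extra(mm push past contact)
PIV=dict(vb=(558.4,217.2),vr=(540.4,-41.8),tr=(435.7,-33.9)); HW=dict(vb=9,vr=9,tr=6.5); SGN=dict(vb=1,vr=-1,tr=1)
def run(which,angs,r,z,extra=0,hx=11,hy=14.5):
    s=manip.read_state(); q=s['tool_rot'];Rm=R.from_quat([q[1],q[2],q[3],q[0]]).as_matrix();p=s['tcp_pos']
    print('tcp',p.round(1),'F',s['force'].round(1))
    for a in angs:
        t=np.radians(a);u=np.array([np.cos(t),np.sin(t)]);n=SGN[which]*np.array([-u[1],u[0]])
        h=hx*abs(n@Rm[:2,0])+hy*abs(n@Rm[:2,1])
        c=np.array(PIV[which])+r*u-n*(HW[which]+h-extra)
        d=Rm.T@(np.array([*c,z])-p)
        print(a,c.round(1),(d/200).round(4))
E
python3 -c "
from path import *
run('vb',[-90.6,-85,-80,-75,-70],85,126)"
```

```text
tcp [524.5 133.5 129.1] F [ 0.3 -0.4  1.2]
-90.6 [536.3 132.4] [-0.0592  0.0002  0.0156]
-85 [543.4 130.6] [-0.0955 -0.0056  0.0157]
-80 [550.  129.4] [-0.129  -0.0081  0.0158]
-75 [556.8 128.8] [-0.1632 -0.008   0.0159]
-70 [563.8 128.7] [-0.1979 -0.0049  0.016 ]
```

>>> {"api": "send_rows", "payload": {
  "rows": [
    [[-1,-0.03,0,0.015,0,0,0],[-1,-0.05,0,0.015,0,0,0],[-1,-0.055,0,0.015,0,0,0]]
  ]
}}

```text
t: 3.25
tcp_pos: [536.6, 132.4, 127.0]
tool_rot: [0.002, 0.049, 0.999, 0.0]
force: [0.2, -0.4, -0.7]
grip_width: 0.1
```

>>> {"api": "send_rows", "payload": {
  "rows": [
    [[-1,-0.015,0,0,0,0,0],[-1,-0.03,0,0,0,0,0],[-1,-0.03,0,0,0,0,0]]
  ]
}}

```text
t: 3.55
tcp_pos: [541.2, 131.8, 126.6]
tool_rot: [-0.0, 0.049, 0.999, -0.0]
force: [-5.6, -0.6, 3.6]
grip_width: -0.0
```

```bash
python3 -c "
from path import *
run('vb',[-82,-77,-72,-67,-62],85,126,1)"
```

```text
tcp [541.2 131.8 126.6] F [-5.6 -0.6  3.6]
-82 [548.3 130. ] [-0.0367 -0.0059  0.0029]
-77 [555.1 129.2] [-0.0705 -0.0064  0.0029]
-72 [562. 129.] [-0.1049 -0.0041  0.0029]
-67 [569.  129.3] [-0.1397  0.0011  0.0029]
-62 [576.1 130.3] [-0.1745  0.0094  0.0029]
```

>>> {"api": "send_rows", "payload": {
  "rows": [
    [[-1,-0.037,-0.006,0.003,0,0,0],[-1,-0.07,-0.006,0.003,0,0,0],[-1,-0.105,-0.004,0.003,0,0,0],[-1,-0.14,0.001,0.003,0,0,0],[-1,-0.175,0.009,0.003,0,0,0]]
  ]
}}

```text
t: 4.05
tcp_pos: [573.6, 131.0, 124.8]
tool_rot: [-0.004, 0.048, 0.999, 0.0]
force: [-8.2, 2.2, 2.2]
grip_width: -0.2
```

```bash
python3 -c "
from path import *
run('vb',[-57,-52,-47,-42,-37],85,126,1)"
```

```text
tcp [573.6 131.  124.8] F [-8.2  2.2  2.2]
-57 [583.2 131.9] [-0.0471  0.0096 -0.0064]
-52 [590.3 134.2] [-0.0813  0.0244 -0.0067]
-47 [597.2 137.2] [-0.1145  0.0425 -0.0069]
-42 [604.  140.9] [-0.1466  0.064  -0.0072]
-37 [610.6 145.2] [-0.177   0.0887 -0.0074]
```

>>> {"api": "send_rows", "payload": {
  "rows": [
    [[-1,-0.045,0.01,-0.006,0,0,0],[-1,-0.08,0.024,-0.006,0,0,0],[-1,-0.115,0.042,-0.007,0,0,0],[-1,-0.147,0.064,-0.007,0,0,0],[-1,-0.177,0.088,-0.007,0,0,0]]
  ]
}}

```text
t: 4.55
tcp_pos: [607.6, 145.0, 124.2]
tool_rot: [-0.008, 0.048, 0.999, -0.0]
force: [-7.8, -1.3, 2.0]
grip_width: -0.0
```

```bash
python3 -c "
from path import *
run('vb',[-33,-29,-25,-21,-18],85,126,1)
from plant import manip; import cv2
f=manip.grab_frame('scene'); cv2.imwrite('pics/s5.png',cv2.resize(f['color'][160:310,200:410,::-1],None,fx=3.8,fy=3.8))"
```

```text
tcp [607.6 145.  124.2] F [-7.8 -1.3  2. ]
-33 [615.6 149.2] [-0.0375  0.0246 -0.0095]
-29 [620.3 153.5] [-0.0589  0.0486 -0.0099]
-25 [624.7 158.3] [-0.0787  0.0746 -0.0103]
-21 [628.8 163.5] [-0.0966  0.1023 -0.0106]
-18 [631.7 167.6] [-0.1087  0.1241 -0.0108]
```

View pics/s5.png

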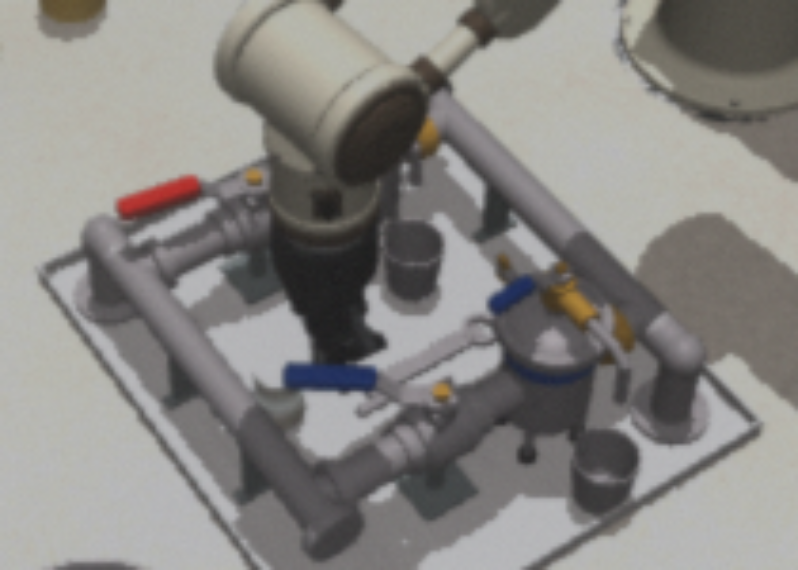

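>>> {"api": "send_rows", "payload": {
  "rows": [
    [[-1,-0.037,0.025,-0.01,0,-0.007,0],[-1,-0.059,0.048,-0.01,0,-0.007,0],[-1,-0.079,0.075,-0.01,0,-0.007,0],[-1,-0.097,0.102,-0.01,0,-0.007,0],[-1,-0.108,0.124,-0.01,0,-0.007,0]]
  ]
}}

```text
t: 5.1
tcp_pos: [630.2, 167.1, 124.4]
tool_rot: [-0.004, 0.048, 0.999, -0.002]
force: [-8.0, -4.1, -0.8]
grip_width: 0.2
```

```bash
python3 -c "
from path import *
run('vb',[-15,-12,-10,-8,-6,-4,-2],85,126,1)"
```

```text
tcp [630.2 167.1 124.4] F [-8.  -4.1 -0.8]
-15 [634.3 171.9] [-0.0178  0.0257 -0.008 ]
-12 [636.6 176.4] [-0.0274  0.0492 -0.0081]
-10 [638.1 179.5] [-0.033   0.0652 -0.0083]
-8 [639.4 182.6] [-0.0381  0.0815 -0.0084]
-6 [640.6 185.8] [-0.0425  0.0981 -0.0085]
-4 [641.6 188.5] [-0.0463  0.112  -0.0085]
-2 [642.5 191.1] [-0.0497  0.1252 -0.0086]
```

```bash
python3 -c "
from plant import manip; import cv2,numpy as np
a=manip.grab_frame('scene')['color'][160:310,220:370,::-1]; b=manip.grab_frame('side')['color'][125:275,200:350,::-1]
cv2.imwrite('pics/s6.png',cv2.resize(np.hstack([a,b]),None,fx=2.65,fy=2.65,interpolation=2)); print(manip.read_state())"
```

```text
{'t': 5.2, 'joint_pos': array([ 0.07595176,  0.45234654,  1.45179625, -0.00256965,  1.24364142,
       -1.39824411]), 'joint_vel': array([-0.00447689, -0.00730363,  0.00409318,  0.00300364, -0.0167662 ,
       -0.00439463]), 'joint_torque': array([  1.14954494, -49.51500177, -33.67518067,   0.63942142,
        -1.24711275,   0.07069802]), 'tcp_pos': array([630.68344606, 167.49520941, 124.59263252]), 'tool_rot': array([-0.00292128,  0.04786502,  0.99884828, -0.00158969]), 'force': array([-3.59908465, -3.28708971,  0.47256296]), 'moment': array([-0.34100545,  0.68156499,  0.08166432]), 'grip_width': -0.20471911042033233}
```

View pics/s6.png

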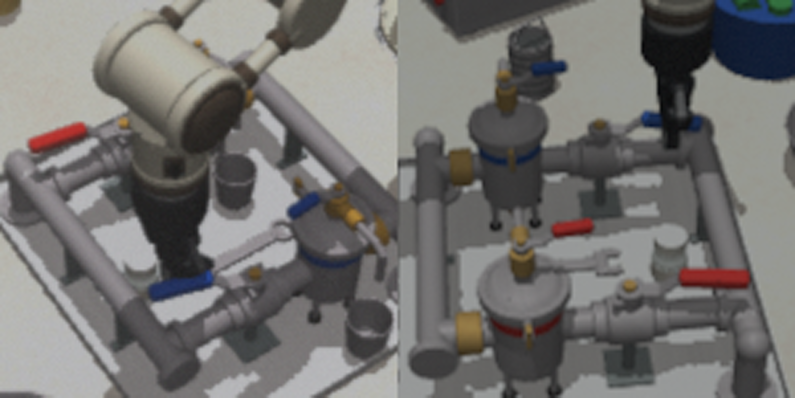

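>>> {"api": "send_rows", "payload": {
  "rows": [
    [[-1,-0.012,0.025,-0.005,0,-0.004,0],[-1,-0.02,0.05,-0.005,0,-0.004,0],[-1,-0.026,0.065,-0.005,0,-0.004,0],[-1,-0.03,0.08,-0.005,0,-0.004,0],[-1,-0.03,0.08,-0.005,0,-0.004,0]]
  ]
}}

```text
t: 5.7
tcp_pos: [636.7, 181.8, 124.4]
tool_rot: [-0.001, 0.048, 0.999, -0.003]
force: [-4.5, -4.0, 1.0]
grip_width: -0.1
```

>>> {"api": "send_rows", "payload": {
  "rows": [
    [[-1,-0.005,0.01,0,0,0,0],[-1,-0.007,0.02,0,0,0,0],[-1,-0.007,0.03,0,0,0,0],[-1,-0.007,0.03,0,0,0,0]]
  ]
}}

```text
t: 6.1
tcp_pos: [638.0, 186.2, 124.2]
tool_rot: [-0.002, 0.048, 0.999, -0.005]
force: [-3.4, -4.3, 3.5]
grip_width: -0.3
```

```bash
cat > look.py <<'E'
import sys
from plant import manip; import cv2,numpy as np
a=manip.grab_frame('scene')['color'][160:310,220:370,::-1]; b=manip.grab_frame('side')['color'][125:275,200:350,::-1]
cv2.imwrite(sys.argv[1],cv2.resize(np.hstack([a,b]),None,fx=2.65,fy=2.65,interpolation=2)); s=manip.read_state(); print(s['tcp_pos'],s['force'])
E
python3 look.py pics/s7.png
```

```text
[638.00682582 186.16599489 124.12786036] [-3.86684735 -4.198042    2.86686139]
```

View pics/s7.png

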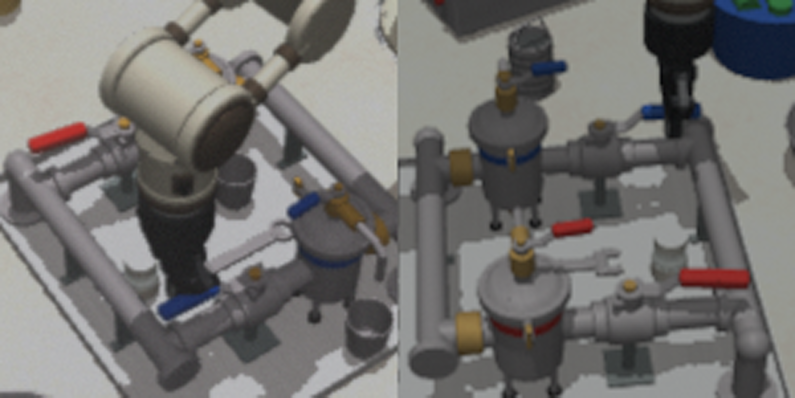

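>>> {"api": "send_rows", "payload": {
  "rows": [
    [[-1,0,0.01,0,0,0,0],[-1,0,0.02,0,0,0,0],[-1,0,0.02,0,0,0,0]]
  ]
}}

```text
t: 6.5
tcp_pos: [638.1, 186.9, 124.1]
tool_rot: [-0.003, 0.048, 0.999, -0.007]
force: [-4.2, -10.4, 4.0]
grip_width: -0.2
```

>>> {"api": "send_rows", "payload": {
  "rows": [
    [[-1,0,0.01,0,0,0,0],[-1,0,0.02,0,0,0,0],[-1,0,0.02,0,0,0,0]]
  ]
}}

```text
t: 6.8
tcp_pos: [638.1, 187.0, 124.1]
tool_rot: [-0.005, 0.048, 0.999, -0.011]
force: [-4.7, -12.0, 5.3]
grip_width: 0.0
```

Run:
```python
from plant import manip
from h import *
S=manip.grab_frame('scene');D=manip.grab_frame('side')
bs={}
for n,f,box in(("scene",S,(200,150,410,310)),("side",D,(180,135,310,300))):
  for b in blobs(f["color"],'blue',box): print(n,b[0],b[1],b[2], [plane(*ray(f,*q),151)[:2].round(0).tolist() for q in cv2.boxPoints(b[2])])
a=S['color'][200:290,240:330,::-1]; b=D['color'][140:230,250:340,::-1]
cv2.imwrite('pics/s8.png',cv2.resize(np.hstack([a,b]),None,fx=4.4,fy=4.4,interpolation=2))
```

```text
scene [334.33, 236.95] [330, 233, 10, 9, 39] ((334.3800354003906, 236.84002685546875), (3.4000000953674316, 10.800000190734863), 53.13010025024414) [[484.0, 186.0], [448.0, 183.0], [450.0, 195.0], [486.0, 197.0]]
scene [288.6, 274.19] [281, 269, 21, 11, 73] ((290.7000427246094, 272.4000244140625), (4.919349670410156, 21.466251373291016), 63.43495178222656) [[672.0, 200.0], [610.0, 207.0], [615.0, 222.0], [676.0, 215.0]]
side [256.23, 149.71] [251, 148, 12, 4, 35] ((256.5, 149.5), (3.0, 11.0), 90.0) [[499.0, 323.0], [533.0, 317.0], [531.0, 301.0], [497.0, 307.0]]
side [295.94, 166.71] [292, 165, 9, 5, 34] ((296.0, 167.0), (4.0, 8.0), 90.0) [[609.0, 213.0], [632.0, 208.0], [628.0, 189.0], [604.0, 194.0]]
```

View pics/s8.png

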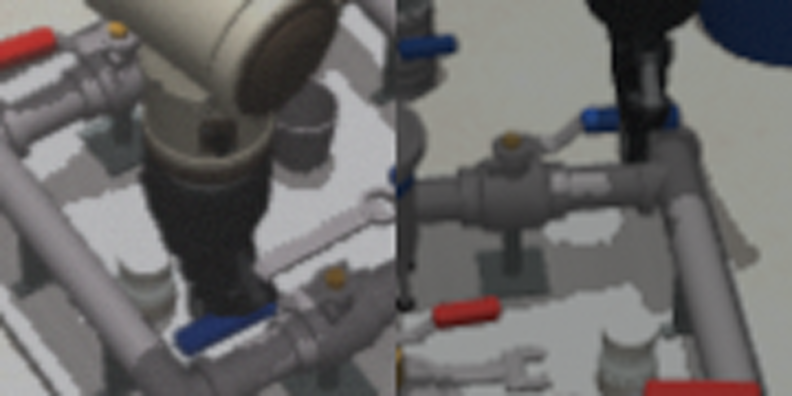

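>>> {"api": "send_rows", "payload": {
  "rows": [
    [[-1,0,0.02,0,-0.005,-0.003,0],[-1,0,0.025,0,-0.01,-0.005,0],[-1,0,0.027,0,-0.01,-0.005,0]]
  ]
}}

```text
t: 7.2
tcp_pos: [638.3, 187.5, 124.1]
tool_rot: [-0.0, 0.049, 0.999, -0.005]
force: [-4.8, -14.9, 4.8]
grip_width: -0.3
```

>>> {"api": "send_rows", "payload": {
  "rows": [
    [[-1,0,0.028,0,-0.005,0,0],[-1,0,0.031,0,-0.005,0,0],[-1,0,0.031,0,-0.005,0,0]]
  ]
}}

```text
t: 7.5
tcp_pos: [638.4, 187.8, 123.9]
tool_rot: [-0.002, 0.05, 0.999, -0.005]
force: [-5.8, -18.7, 5.5]
grip_width: -0.2
```

>>> {"api": "send_rows", "payload": {
  "rows": [
    [[-1,0,0.03,0,-0.005,0,0],[-1,0,0.03,0,-0.005,0,0],[-1,0,0.03,0,-0.005,0,0]]
  ]
}}

```text
t: 7.8
tcp_pos: [638.4, 187.9, 123.8]
tool_rot: [-0.003, 0.05, 0.999, -0.004]
force: [-6.4, -18.3, 5.7]
grip_width: -0.2
```

>>> {"api": "send_rows", "payload": {
  "rows": [
    [[-1,0,0.03,0,-0.005,0,0],[-1,0,0.03,0,-0.005,0,0],[-1,0,0.03,0,-0.005,0,0]]
  ]
}}

```text
t: 8.1
tcp_pos: [638.3, 187.9, 123.8]
tool_rot: [-0.005, 0.051, 0.999, -0.004]
force: [-6.5, -17.9, 6.4]
grip_width: 0.3
```

>>> {"api": "send_rows", "payload": {
  "rows": [
    [[-1,0,-0.05,0,-0.004,-0.004,0],[-1,0,-0.15,0,-0.008,-0.008,0],[-1,0,-0.25,-0.2,-0.008,-0.008,0],[-1,0,-0.3,-0.4,-0.008,-0.008,0],[-1,0,-0.35,-0.6,-0.008,-0.008,0]]
  ]
}}

```text
t: 8.6
tcp_pos: [632.2, 118.4, 245.4]
tool_rot: [0.004, 0.051, 0.999, 0.004]
force: [0.5, 0.1, -0.3]
grip_width: -0.2
```

>>> {"api": "send_rows", "payload": {
  "rows": [
    [[-1,0.2,-0.1,-0.25,0,0,0],[-1,0.4,-0.2,-0.5,0,0,0],[-1,0.6,-0.3,-0.7,0,0,0],[-1,0.7,-0.4,-0.8,0,0,0],[-1,0.7,-0.4,-0.8,0,0,0]]
  ]
}}

```text
t: 9.1
tcp_pos: [482.3, 51.2, 407.3]
tool_rot: [0.006, 0.051, 0.999, 0.004]
force: [1.0, -0.4, 0.2]
grip_width: 0.0
```

Run:
```python
from plant import manip
from h import *
f=manip.grab_frame("wrist"); cv2.imwrite("pics/wrist5.png",f["color"][:,:,::-1]);np.savez("pics/wrist5.npz",**f)
s=manip.read_state();print(s['tcp_pos'],s['tool_rot'],s['force'])
W=f
for c in("red","blue"):
  for b in blobs(W["color"],c,None,60):
    print(c,b[0],b[1][4],b[2])
    for z in(143,211): print("   ",z,plane(*wray(W,*b[0]),z).round(1), [plane(*wray(W,*q),z)[:2].round(0).tolist() for q in cv2.boxPoints(b[2])])
```

```text
[481.73692761  50.17908291 410.40830775] [0.0080202  0.05175669 0.99862345 0.0028509 ] [1.87242064 0.17761544 3.23857558]
red [205.38, 190.63] 336 ((205.3560028076172, 190.7080078125), (34.07767868041992, 10.285914421081543), 79.69515228271484)
    143 [502.3 -52.4 143. ] [[480.0, -60.0], [479.0, -46.0], [525.0, -45.0], [526.0, -60.0]]
    211 [484.8 -33.8 211. ] [[466.0, -40.0], [465.0, -28.0], [504.0, -28.0], [505.0, -40.0]]
red [215.32, 268.63] 417 ((215.5, 270.0), (40.0, 11.0), 90.0)
    143 [619.3 -60.1 143. ] [[589.0, -62.0], [590.0, -46.0], [657.0, -59.0], [656.0, -76.0]]
    211 [582.2 -40.2 211. ] [[557.0, -42.0], [558.0, -29.0], [613.0, -39.0], [612.0, -53.0]]
blue [433.89, 184.28] 289 ((433.5, 184.0), (32.0, 9.0), 90.0)
    143 [524.2 259.6 143. ] [[500.0, 251.0], [501.0, 266.0], [548.0, 267.0], [547.0, 253.0]]
    211 [503. 226. 211.] [[483.0, 219.0], [484.0, 231.0], [523.0, 232.0], [522.0, 220.0]]
blue [398.75, 262.04] 440 ((398.8580627441406, 262.1372985839844), (11.375316619873047, 41.07753372192383), 9.090277671813965)
    143 [639.6 209.4 143. ] [[672.0, 197.0], [604.0, 204.0], [609.0, 222.0], [679.0, 216.0]]
    211 [599.1 184.2 211. ] [[626.0, 174.0], [569.0, 180.0], [574.0, 195.0], [632.0, 190.0]]
blue [499.09, 307.58] 894 ((500.44677734375, 311.171142578125), (29.587940216064453, 84.86045837402344), 46.52077102661133)
    143 [775.2 429.5 143. ] [[806.0, 346.0], [702.0, 463.0], [769.0, 543.0], [884.0, 413.0]]
    211 [712.  367.4 211. ] [[738.0, 298.0], [651.0, 396.0], [706.0, 462.0], [803.0, 354.0]]
```

View pics/wrist5.png

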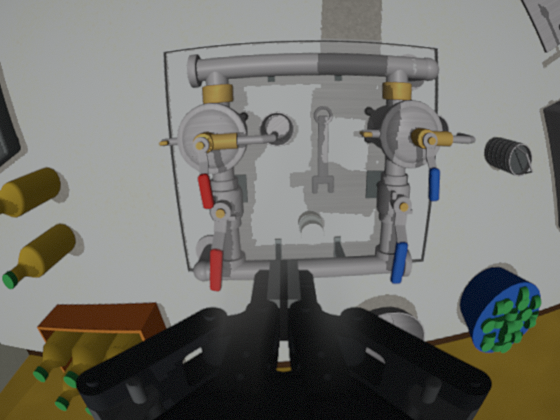

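```bash
python3 -c "
from path import *
run('vr',[-13],85,250,-15)
run('vr',[-13],85,126,-15)
run('vr',[-13],85,126,0)
run('vr',range(-13,-105,-10),85,126,1)"
```

```text
tcp [481.7  50.2 410.4] F [1.9 0.2 3.2]
-13 [632.2 -22.2] [-0.7728 -0.2875  0.8124]
tcp [481.7  50.2 410.4] F [1.9 0.2 3.2]
-13 [632.2 -22.2] [-0.7631 -0.2915  1.4323]
tcp [481.7  50.2 410.4] F [1.9 0.2 3.2]
-13 [628.8 -36.8] [-0.7538 -0.3659  1.4317]
tcp [481.7  50.2 410.4] F [1.9 0.2 3.2]
-13 [628.6 -37.8] [-0.7532 -0.3709  1.4317]
-23 [628.4 -51.9] [-0.76   -0.4412  1.4313]
-33 [625.8 -66.4] [-0.7543 -0.5144  1.4308]
-43 [620.4 -80.6] [-0.7349 -0.5881  1.43  ]
-53 [612.3 -94.1] [-0.7013 -0.6593  1.429 ]
-63 [ 601.4 -106.1] [-0.6533 -0.7248  1.4278]
-73 [ 588.  -116.1] [-0.592  -0.7815  1.4265]
-83 [ 572.6 -123.5] [-0.5191 -0.826   1.425 ]
-93 [ 555.6 -127.7] [-0.4372 -0.8558  1.4235]
-103 [ 541.4 -129.3] [-0.3674 -0.8709  1.4223]
```

>>> {"api": "send_rows", "payload": {
  "rows": [
    [[-1,-0.2,-0.07,0.2,-0.003,0.008,0],[-1,-0.4,-0.15,0.4,-0.003,0.008,0],[-1,-0.6,-0.22,0.6,-0.003,0.008,0],[-1,-0.76,-0.28,0.75,-0.003,0.008,0],[-1,-0.77,-0.28,0.8,-0.003,0.008,0]]
  ]
}}

```text
t: 9.65
tcp_pos: [632.5, -22.2, 247.8]
tool_rot: [-0.002, 0.052, 0.999, 0.007]
force: [-1.1, 0.7, -0.4]
grip_width: -0.1
```

```bash
python3 -c "
from path import *
run('vr',[-13],85,126,-15)"
```

```text
tcp [632.5 -22.2 247.8] F [-1.1  0.7 -0.4]
-13 [632.2 -22.2] [-0.0014 -0.0085  0.609 ]
```

>>> {"api": "send_rows", "payload": {
  "rows": [
    [[-1,0,0,0.2,0,0,0],[-1,0,0,0.4,0,0,0],[-1,0,0,0.58,0,0,0],[-1,0,0,0.6,0,0,0],[-1,0,0,0.61,0,0,0]]
  ]
}}

```text
t: 10.15
tcp_pos: [631.8, -20.4, 125.4]
tool_rot: [-0.003, 0.053, 0.999, 0.007]
force: [0.5, -0.0, 0.1]
grip_width: -0.1
```

>>> {"api": "send_rows", "payload": {
  "rows": [
    [[-1,0.005,-0.03,0.01,0,0,0],[-1,0.01,-0.05,0.01,0,0,0],[-1,0.01,-0.06,0.01,0,0,0]]
  ]
}}

```text
t: 10.45
tcp_pos: [629.5, -33.0, 125.2]
tool_rot: [-0.001, 0.053, 0.999, 0.007]
force: [0.1, -0.4, -0.3]
grip_width: 0.6
```

```bash
python3 -c "
from path import *
run('vr',[-13,-17,-21,-25,-30],85,126,1)"
```

```text
tcp [629.5 -33.  125.2] F [ 0.1 -0.4 -0.3]
-13 [628.6 -37.8] [ 0.0023 -0.0244 -0.0042]
-17 [628.8 -43.4] [-0.0018 -0.052  -0.0046]
-21 [628.7 -49.1] [-0.0041 -0.0803 -0.005 ]
-25 [628.1 -54.8] [-0.0045 -0.1091 -0.0054]
-30 [626.9 -62. ] [-0.002  -0.1457 -0.0058]
```

>>> {"api": "send_rows", "payload": {
  "rows": [
    [[-1,0.002,-0.024,-0.004,-0.006,0,0],[-1,-0.002,-0.04,-0.004,-0.006,0,0],[-1,-0.002,-0.055,-0.004,-0.006,0,0]]
  ]
}}

```text
t: 10.75
tcp_pos: [628.7, -42.7, 126.4]
tool_rot: [-0.001, 0.053, 0.998, 0.015]
force: [-1.3, 7.4, 1.7]
grip_width: -0.2
```

```bash
python3 -c "
from path import *
run('vr',range(-17,-60,-4),85,126,1)"
```

```text
tcp [628.7 -42.7 126.4] F [-1.3  7.4  1.7]
-17 [628.8 -43.4] [-0.0009 -0.0036  0.0019]
-21 [628.7 -49.1] [-0.0032 -0.0318  0.0011]
-25 [628.1 -54.8] [-0.0036 -0.0607  0.0002]
-29 [627.2 -60.6] [-0.0019 -0.0899 -0.0006]
-33 [625.8 -66.4] [ 0.0018 -0.1193 -0.0015]
-37 [624.  -72.1] [ 0.0078 -0.1489 -0.0023]
-41 [621.7 -77.8] [ 0.016  -0.1783 -0.0031]
-45 [619.  -83.4] [ 0.0265 -0.2075 -0.004 ]
-49 [615.9 -88.8] [ 0.0393 -0.2362 -0.0048]
-53 [612.3 -94.1] [ 0.0544 -0.2642 -0.0055]
-57 [608.2 -99.1] [ 0.0719 -0.2913 -0.0063]
```

>>> {"api": "send_rows", "payload": {
  "rows": [
    [[-1,-0.003,-0.032,0,0.006,0,0],[-1,-0.003,-0.06,0,0.012,0,0],[-1,-0.002,-0.09,0,0.012,0,0],[-1,0.002,-0.12,0,0.012,0,0],[-1,0.008,-0.15,0,0.012,0,0]]
  ]
}}

```text
t: 11.25
tcp_pos: [623.5, -70.2, 125.5]
tool_rot: [-0.002, 0.053, 0.999, 0.005]
force: [-0.5, 8.8, -0.1]
grip_width: -0.1
```

```bash
python3 -c "
from path import *
run('vr',range(-37,-80,-5),85,126,1)"
```

```text
tcp [623.5 -70.2 125.5] F [-0.5  8.8 -0.1]
-37 [624.  -72.1] [-0.0036 -0.0091 -0.0028]
-42 [621.1 -79.2] [ 0.007  -0.0459 -0.0031]
-47 [617.5 -86.1] [ 0.0212 -0.0822 -0.0033]
-52 [613.2 -92.8] [ 0.0391 -0.1176 -0.0036]
-57 [608.2 -99.1] [ 0.0605 -0.1516 -0.0038]
-62 [ 602.6 -105. ] [ 0.0854 -0.1839 -0.0039]
-67 [ 596.3 -110.4] [ 0.1138 -0.2141 -0.004 ]
-72 [ 589.5 -115.2] [ 0.1453 -0.2418 -0.0041]
-77 [ 582.1 -119.4] [ 0.1799 -0.2664 -0.0041]
```

>>> {"api": "send_rows", "payload": {
  "rows": [
    [[-1,0.007,-0.046,-0.003,0.003,0,0],[-1,0.021,-0.082,-0.003,0.003,0,0],[-1,0.039,-0.118,-0.003,0.003,0,0],[-1,0.06,-0.152,-0.003,0.003,0,0],[-1,0.085,-0.184,-0.003,0.003,0,0]]
  ]
}}

```text
t: 11.75
tcp_pos: [603.1, -103.4, 126.0]
tool_rot: [-0.002, 0.053, 0.999, 0.003]
force: [3.7, 7.5, -2.1]
grip_width: -0.1
```

```bash
python3 -c "
from path import *
run('vr',range(-62,-105,-4),85,126,1)"
```

```text
tcp [ 603.1 -103.4  126. ] F [ 3.7  7.5 -2.1]
-62 [ 602.6 -105. ] [ 0.0018 -0.0084 -0.    ]
-66 [ 597.6 -109.4] [ 0.0242 -0.0327 -0.0001]
-70 [ 592.3 -113.4] [ 0.0487 -0.0555 -0.0001]
-74 [ 586.6 -117. ] [ 0.0752 -0.0765 -0.0002]
-78 [ 580.5 -120.2] [ 0.1035 -0.0955 -0.0002]
-82 [ 574.2 -122.9] [ 0.1334 -0.1123 -0.0002]
-86 [ 567.6 -125.1] [ 1.649e-01 -1.268e-01 -1.000e-04]
-90 [ 560.9 -126.8] [ 1.977e-01 -1.388e-01 -1.000e-04]
-94 [ 553.9 -128. ] [ 0.2315 -0.1482  0.    ]
-98 [ 547.9 -128.7] [ 2.613e-01 -1.550e-01  1.000e-04]
-102 [ 542.7 -129.2] [ 2.866e-01 -1.603e-01  2.000e-04]
```

>>> {"api": "send_rows", "payload": {
  "rows": [
    [[-1,0.024,-0.033,0,0.002,0,0],[-1,0.049,-0.055,0,0.002,0,0],[-1,0.075,-0.076,0,0.002,0,0],[-1,0.103,-0.095,0,0.002,0,0],[-1,0.133,-0.112,0,0.002,0,0]]
  ]
}}

```text
t: 12.25
tcp_pos: [575.6, -121.8, 126.6]
tool_rot: [0.0, 0.053, 0.999, 0.003]
force: [5.5, 5.5, -1.5]
grip_width: -0.1
```

```bash
python3 -c "
from path import *
run('vr',range(-84,-105,-2),85,126,1)"
```

```text
tcp [ 575.6 -121.8  126.6] F [ 5.5  5.5 -1.5]
-84 [ 571.  -124.1] [ 0.0218 -0.0139  0.0027]
-86 [ 567.6 -125.1] [ 0.0377 -0.0208  0.0027]
-88 [ 564.3 -126. ] [ 0.0539 -0.0271  0.0026]
-90 [ 560.9 -126.8] [ 0.0705 -0.0328  0.0026]
-92 [ 557.4 -127.4] [ 0.0873 -0.0379  0.0026]
-94 [ 553.9 -128. ] [ 0.1043 -0.0423  0.0026]
-96 [ 550.4 -128.3] [ 0.1216 -0.0459  0.0025]
-98 [ 547.9 -128.7] [ 0.1342 -0.0491  0.0025]
-100 [ 545.3 -129. ] [ 0.1467 -0.0519  0.0025]
-102 [ 542.7 -129.2] [ 0.1595 -0.0544  0.0025]
-104 [ 540.1 -129.3] [ 0.1724 -0.0564  0.0025]
```

>>> {"api": "send_rows", "payload": {
  "rows": [
    [[-1,0.02,-0.01,0.002,0,0,0],[-1,0.035,-0.015,0.002,0,0,0],[-1,0.05,-0.02,0.002,0,0,0],[-1,0.06,-0.02,0.002,0,0,0]]
  ]
}}

```text
t: 12.65
tcp_pos: [564.8, -124.2, 126.9]
tool_rot: [0.002, 0.053, 0.999, 0.003]
force: [5.6, 3.4, -3.4]
grip_width: -0.2
```

>>> {"api": "send_rows", "payload": {
  "rows": [
    [[-1,0.01,-0.002,0,0,0,0],[-1,0.02,-0.002,0,0,0,0],[-1,0.025,-0.002,0,0,0,0]]
  ]
}}

```text
t: 12.95
tcp_pos: [561.4, -124.4, 127.5]
tool_rot: [0.005, 0.054, 0.999, 0.003]
force: [6.8, 1.1, -3.9]
grip_width: 0.1
```

>>> {"api": "send_rows", "payload": {
  "rows": [
    [[-1,0.012,-0.002,0.002,0,0.003,0],[-1,0.024,-0.002,0.004,0,0.005,0],[-1,0.03,-0.002,0.004,0,0.005,0]]
  ]
}}

```text
t: 13.25
tcp_pos: [557.4, -124.9, 127.6]
tool_rot: [0.002, 0.054, 0.999, 0.003]
force: [7.7, -0.2, -4.2]
grip_width: -0.1
```

>>> {"api": "send_rows", "payload": {
  "rows": [
    [[-1,0.01,-0.001,0.002,0,0.003,0],[-1,0.02,-0.001,0.002,0,0.003,0],[-1,0.02,-0.001,0.002,0,0.003,0]]
  ]
}}

```text
t: 13.55
tcp_pos: [555.0, -125.2, 127.9]
tool_rot: [0.002, 0.054, 0.999, 0.003]
force: [5.1, 0.3, -4.0]
grip_width: -0.0
```

>>> {"api": "send_rows", "payload": {
  "rows": [
    [[-1,0.01,-0.001,0.002,0,0.003,0],[-1,0.02,-0.001,0.002,0,0.003,0],[-1,0.02,-0.001,0.002,0,0.003,0]]
  ]
}}

```text
t: 13.85
tcp_pos: [552.6, -125.4, 128.0]
tool_rot: [0.001, 0.054, 0.999, 0.003]
force: [5.1, 0.2, -3.2]
grip_width: -0.1
```

Still turning at about 5 N; on in 2 to 3 mm steps.

>>> {"api": "send_rows", "payload": {
  "rows": [
    [[-1,0.01,-0.001,0.004,0,0.002,0],[-1,0.02,-0.001,0.006,0,0.002,0],[-1,0.02,-0.001,0.006,0,0.002,0]]
  ]
}}

```text
t: 14.15
tcp_pos: [551.6, -125.5, 128.1]
tool_rot: [0.003, 0.055, 0.999, 0.003]
force: [10.2, 2.4, -4.1]
grip_width: -0.2
```

>>> {"api": "send_rows", "payload": {
  "rows": [
    [[-1,0.01,-0.001,0.004,0,0.002,0],[-1,0.02,-0.001,0.006,0,0.002,0],[-1,0.02,-0.001,0.006,0,0.002,0]]
  ]
}}

```text
t: 14.45
tcp_pos: [551.5, -125.5, 128.3]
tool_rot: [0.006, 0.055, 0.998, 0.003]
force: [13.6, 2.3, -6.1]
grip_width: 0.2
```

>>> {"api": "send_rows", "payload": {
  "rows": [
    [[-1,0.01,-0.001,0.004,0,0.002,0],[-1,0.02,-0.001,0.006,0,0.002,0],[-1,0.02,-0.001,0.006,0,0.002,0]]
  ]
}}

```text
t: 14.75
tcp_pos: [551.5, -125.6, 128.6]
tool_rot: [0.01, 0.056, 0.998, 0.003]
force: [13.6, 2.4, -6.1]
grip_width: 0.0
```

>>> {"api": "send_rows", "payload": {
  "rows": [
    [[-1,0.022,0,0.004,0,0.005,0],[-1,0.025,0,0.004,0,0.008,0],[-1,0.025,0,0.004,0,0.008,0]]
  ]
}}

```text
t: 15.05
tcp_pos: [551.2, -125.4, 128.9]
tool_rot: [0.007, 0.056, 0.998, 0.004]
force: [17.0, 2.3, -9.1]
grip_width: 0.1
```

>>> {"api": "send_rows", "payload": {
  "rows": [
    [[-1,0.025,0,0.002,0,0.003,0],[-1,0.027,0,0.002,0,0.004,0],[-1,0.027,0,0.002,0,0.004,0]]
  ]
}}

```text
t: 15.35
tcp_pos: [550.9, -125.2, 129.4]
tool_rot: [0.01, 0.057, 0.998, 0.004]
force: [19.9, 1.9, -14.1]
grip_width: -0.2
```

>>> {"api": "send_rows", "payload": {
  "rows": [
    [[-1,0.021,0,0.006,0,0,0],[-1,0.021,0,0.01,0,0,0]]
  ]
}}

```text
t: 15.55
tcp_pos: [551.4, -125.6, 129.0]
tool_rot: [0.017, 0.057, 0.998, 0.003]
force: [15.3, 0.3, -5.5]
grip_width: -0.2
```

>>> {"api": "send_rows", "payload": {
  "rows": [
    [[-1,0.023,0,0.006,0,0.004,0],[-1,0.024,0,0.008,0,0.004,0],[-1,0.024,0,0.008,0,0.004,0]]
  ]
}}

```text
t: 15.85
tcp_pos: [551.4, -125.6, 129.0]
tool_rot: [0.019, 0.058, 0.998, 0.003]
force: [17.0, 1.2, -7.0]
grip_width: 0.0
```

>>> {"api": "send_rows", "payload": {
  "rows": [
    [[-1,0.024,0,0.008,0,0.002,0],[-1,0.024,0,0.008,0,0.002,0],[-1,0.024,0,0.008,0,0.002,0]]
  ]
}}

```text
t: 16.15
tcp_pos: [551.6, -125.7, 129.2]
tool_rot: [0.023, 0.058, 0.998, 0.003]
force: [15.3, 1.7, -6.7]
grip_width: -0.1
```

>>> {"api": "send_rows", "payload": {
  "rows": [
    [[-1,-0.05,0,0,0,0.005,0],[-1,-0.15,0,0,0,0.015,0],[-1,-0.2,0,-0.2,-0.002,0.022,0],[-1,-0.2,0,-0.45,-0.002,0.022,0],[-1,-0.2,0,-0.7,-0.002,0.022,0]]
  ]
}}

```text
t: 16.65
tcp_pos: [584.6, -131.2, 272.5]
tool_rot: [-0.0, 0.058, 0.998, 0.006]
force: [0.9, 0.6, -0.6]
grip_width: 0.4
```

>>> {"api": "send_rows", "payload": {
  "rows": [
    [[-1,0.2,0.2,-0.25,0,0,0],[-1,0.4,0.4,-0.5,0,0,0],[-1,0.55,0.6,-0.7,0,0,0],[-1,0.55,0.8,-0.7,0,0,0],[-1,0.55,0.8,-0.7,0,0,0]]
  ]
}}

```text
t: 17.15
tcp_pos: [493.1, 39.6, 417.2]
tool_rot: [0.002, 0.059, 0.998, 0.006]
force: [0.6, -0.1, -0.1]
grip_width: 0.3
```

Run:
```python
from plant import manip
from h import *
f=manip.grab_frame("wrist"); cv2.imwrite("pics/wrist6.png",f["color"][:,:,::-1]);np.savez("pics/wrist6.npz",**f)
s=manip.read_state();print(s['tcp_pos'],s['tool_rot'],s['force'])
W=f
for c in("red","blue"):
  for b in blobs(W["color"],c,None,60):
    print(c,b[0],b[1][4],b[2])
    for z in(143,211): print("   ",z,plane(*wray(W,*b[0]),z).round(1), [plane(*wray(W,*q),z)[:2].round(0).tolist() for q in cv2.boxPoints(b[2])])
```

```text
[492.64803327  44.50713237 421.50732869] [0.00443769 0.05584036 0.99839949 0.00778605] [-0.69465901  4.76829593  2.87623981]
red [214.98, 180.77] 329 ((214.9161376953125, 180.6912841796875), (33.88813400268555, 10.021620750427246), 79.99201965332031)
    143 [499.8 -49.5 143. ] [[477.0, -57.0], [477.0, -43.0], [523.0, -43.0], [523.0, -57.0]]
    211 [485.1 -33.7 211. ] [[466.0, -40.0], [466.0, -28.0], [504.0, -28.0], [505.0, -40.0]]
red [169.12, 209.97] 490 ((169.0, 210.0), (12.0, 44.0), 90.0)
    143 [ 532.2 -123.3  143. ] [[519.0, -155.0], [528.0, -89.0], [545.0, -93.0], [537.0, -160.0]]
    211 [512.2 -95.4 211. ] [[501.0, -122.0], [508.0, -67.0], [523.0, -70.0], [516.0, -126.0]]
blue [437.96, 171.61] 278 ((438.0, 171.5), (31.0, 8.0), 90.0)
    143 [521.  260.8 143. ] [[498.0, 254.0], [499.0, 267.0], [544.0, 268.0], [543.0, 255.0]]
    211 [502.8 226.  211. ] [[484.0, 221.0], [484.0, 232.0], [523.0, 232.0], [521.0, 221.0]]
blue [404.45, 251.91] 433 ((404.4345397949219, 251.99127197265625), (11.167832374572754, 41.10291290283203), 7.594644546508789)
    143 [640.  209.3 143. ] [[672.0, 197.0], [605.0, 204.0], [609.0, 222.0], [678.0, 216.0]]
    211 [602.4 182.9 211. ] [[630.0, 173.0], [573.0, 178.0], [577.0, 193.0], [635.0, 188.0]]
blue [503.14, 298.48] 897 ((504.6589050292969, 301.9869079589844), (29.437808990478516, 83.67193603515625), 43.47922897338867)
    143 [777.7 428.6 143. ] [[812.0, 347.0], [703.0, 459.0], [767.0, 540.0], [887.0, 416.0]]
    211 [717.7 366.4 211. ] [[746.0, 298.0], [655.0, 392.0], [708.0, 459.0], [809.0, 356.0]]
```

View pics/wrist6.png

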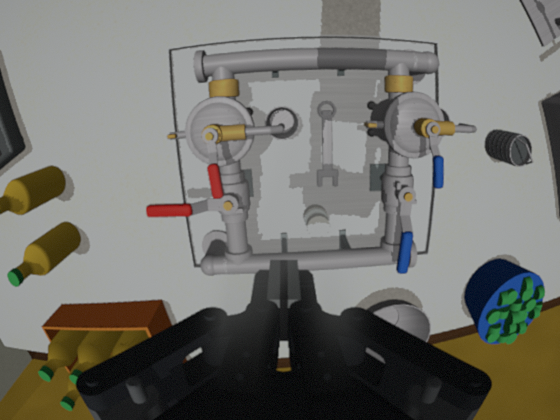

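```bash
python3 -c "
from path import *
run('tr',[-1],52,300,-18)
run('tr',[-1],52,201,-18)
run('tr',[-1],52,201,0)
run('tr',range(-1,92,10),52,201,1)"
```

```text
tcp [492.6  44.5 421.5] F [-0.7  4.8  2.9]
-1 [487.  -74.8] [-0.0336 -0.6055  0.5982]
tcp [492.6  44.5 421.5] F [-0.7  4.8  2.9]
-1 [487.  -74.8] [-0.0296 -0.6134  1.0931]
tcp [492.6  44.5 421.5] F [-0.7  4.8  2.9]
-1 [487.3 -56.8] [-0.0212 -0.5239  1.0945]
tcp [492.6  44.5 421.5] F [-0.7  4.8  2.9]
-1 [487.3 -55.8] [-0.0207 -0.5189  1.0946]
9 [490.6 -47.9] [-0.0324 -0.4779  1.0953]
19 [492.5 -39. ] [-0.0368 -0.4328  1.0961]
29 [492.7 -29.4] [-0.0325 -0.3849  1.0968]
39 [490.9 -19.4] [-0.0182 -0.3364  1.0975]
49 [487.   -9.6] [ 0.0066 -0.2897  1.098 ]
59 [ 4.809e+02 -4.000e-01] [ 0.0419 -0.2474  1.0984]
69 [472.8   7.6] [ 0.0867 -0.2123  1.0986]
79 [462.9  13.8] [ 0.1394 -0.1869  1.0986]
89 [454.4  17.8] [ 0.1838 -0.1718  1.0985]
```

>>> {"api": "send_rows", "payload": {
  "rows": [
    [[-1,0,-0.2,0.05,0.007,0.004,0],[-1,-0.01,-0.4,0.2,0.007,0.004,0],[-1,-0.03,-0.6,0.4,0.007,0.004,0],[-1,-0.03,-0.61,0.6,0.007,0.004,0],[-1,-0.03,-0.61,0.6,0.007,0.004,0]]
  ]
}}

```text
t: 17.7
tcp_pos: [482.3, -75.6, 292.7]
tool_rot: [-0.007, 0.057, 0.998, 0.003]
force: [-0.3, 0.3, -0.5]
grip_width: 0.3
```

```bash
python3 -c "
from path import *
run('tr',[-1],52,201,-18)"
```

```text
tcp [482.3 -75.6 292.7] F [-0.3  0.3 -0.5]
-1 [487.  -74.8] [-0.0288  0.0045  0.458 ]
```

>>> {"api": "send_rows", "payload": {
  "rows": [
    [[-1,-0.01,0,0.2,0,-0.003,0],[-1,-0.02,0,0.35,0,-0.003,0],[-1,-0.025,0,0.44,0,-0.003,0],[-1,-0.025,0,0.455,0,-0.003,0],[-1,-0.025,0,0.455,0,-0.003,0]]
  ]
}}

```text
t: 18.2
tcp_pos: [487.3, -75.7, 203.7]
tool_rot: [-0.002, 0.057, 0.998, 0.002]
force: [-0.1, -0.5, 0.2]
grip_width: -0.1
```

```bash
python3 -c "
from path import *
run('tr',[-1],52,201,-18)
run('tr',[-1],52,201,0)
run('tr',[-1],52,201,1)
from h import *
f=manip.grab_frame('wrist'); cv2.imwrite('pics/wrist7.png',f['color'][:,:,::-1])"
```

```text
tcp [487.3 -75.7 203.7] F [-0.1 -0.5  0.2]
-1 [487.  -74.8] [0.0017 0.0044 0.0135]
tcp [487.3 -75.7 203.7] F [-0.1 -0.5  0.2]
-1 [487.3 -56.8] [0.0104 0.0939 0.014 ]
tcp [487.3 -75.7 203.7] F [-0.1 -0.5  0.2]
-1 [487.3 -55.8] [0.0109 0.0989 0.014 ]
```

View pics/wrist7.png

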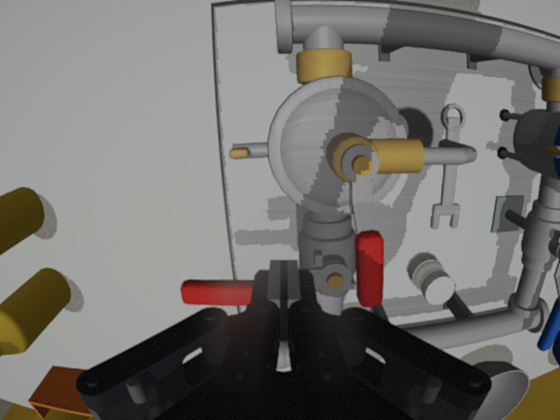

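>>> {"api": "send_rows", "payload": {
  "rows": [
    [[-1,0.006,0.04,0.014,0,0,0],[-1,0.01,0.075,0.014,0,0,0],[-1,0.01,0.085,0.014,0,0,0],[-1,0.01,0.085,0.014,0,0,0]]
  ]
}}

```text
t: 18.65
tcp_pos: [487.7, -58.3, 201.9]
tool_rot: [-0.001, 0.056, 0.998, 0.002]
force: [-0.1, 0.6, -0.3]
grip_width: 0.1
```

>>> {"api": "send_rows", "payload": {
  "rows": [
    [[-1,0,0.015,0,0,0,0],[-1,0,0.03,0,0,0,0],[-1,0,0.03,0,0,0,0]]
  ]
}}

```text
t: 18.95
tcp_pos: [488.4, -52.8, 202.0]
tool_rot: [-0.001, 0.056, 0.998, 0.001]
force: [-1.1, -3.3, 0.8]
grip_width: 0.0
```

```bash
python3 -c "
from path import *
run('tr',[9,16,23,30,37],52,200.5,1)"
```

```text
tcp [488.4 -52.8 202. ] F [-1.1 -3.3  0.8]
9 [490.6 -47.9] [-0.0081  0.0256  0.0078]
16 [492.1 -41.8] [-0.012   0.0569  0.0078]
23 [492.8 -35.2] [-0.0119  0.0897  0.0079]
30 [492.6 -28.4] [-0.0072  0.1235  0.008 ]
37 [491.4 -21.4] [0.0025 0.1575 0.0081]
```

>>> {"api": "send_rows", "payload": {
  "rows": [
    [[-1,-0.006,0.026,0.007,0,0,0],[-1,-0.01,0.057,0.007,0,0,0],[-1,-0.01,0.09,0.008,0,0,0],[-1,-0.007,0.123,0.008,0,0,0],[-1,0.002,0.157,0.008,0,0,0]]
  ]
}}

```text
t: 19.45
tcp_pos: [491.5, -22.6, 200.5]
tool_rot: [-0.001, 0.057, 0.998, 0.0]
force: [-0.8, -6.1, -0.0]
grip_width: 0.1
```

```bash
python3 -c "
from path import *
run('tr',[40,46,52,58,64],50,200.5,1)"
```

```text
tcp [491.5 -22.6 200.5] F [-0.8 -6.1 -0. ]
40 [489.1 -19.7] [0.0135 0.0129 0.0001]
46 [487.  -13.9] [0.027  0.0405 0.0001]
52 [484.2  -8.3] [0.0443 0.0669 0.0001]
58 [480.6  -3. ] [0.0652 0.0914 0.0002]
64 [476.2   2. ] [0.0895 0.1135 0.0003]
```

>>> {"api": "send_rows", "payload": {
  "rows": [
    [[-1,0.012,0.016,0,0,0,0],[-1,0.026,0.04,0,0,0,0],[-1,0.044,0.067,0,0,0,0],[-1,0.065,0.091,0,0,0,0],[-1,0.089,0.113,0,0,0,0]]
  ]
}}

```text
t: 19.95
tcp_pos: [476.9, 1.1, 200.8]
tool_rot: [-0.0, 0.057, 0.998, -0.001]
force: [1.9, -6.3, -0.7]
grip_width: -0.2
```

```bash
python3 -c "
from path import *
run('tr',[67,70,73,76,79,82,85,88,91],48,200.5,1)"
```

```text
tcp [476.9   1.1 200.8] F [ 1.9 -6.3 -0.7]
67 [473.    2.4] [0.0198 0.0045 0.0016]
70 [470.5   4.5] [0.0334 0.0135 0.0016]
73 [467.9   6.5] [0.0477 0.0217 0.0016]
76 [465.1   8.2] [0.0626 0.029  0.0016]
79 [462.1   9.9] [0.0781 0.0354 0.0016]
82 [459.1  11.3] [0.094  0.0407 0.0016]
85 [456.7  12.4] [0.1066 0.0451 0.0016]
88 [455.   13.5] [0.1157 0.0492 0.0016]
91 [453.2  14.4] [0.1253 0.0529 0.0016]
```

>>> {"api": "send_rows", "payload": {
  "rows": [
    [[-1,0.02,0.005,0.002,0,0,0],[-1,0.034,0.013,0.002,0,0,0],[-1,0.048,0.021,0.002,0,0,0],[-1,0.06,0.028,0.002,0,0,0]]
  ]
}}

```text
t: 20.35
tcp_pos: [466.2, 7.5, 200.8]
tool_rot: [0.001, 0.057, 0.998, -0.001]
force: [3.3, -5.0, -0.5]
grip_width: -0.3
```

>>> {"api": "send_rows", "payload": {
  "rows": [
    [[-1,0.008,0.003,0,0,0,0],[-1,0.016,0.005,0,0,0,0],[-1,0.02,0.006,0,0,0,0]]
  ]
}}

```text
t: 20.65
tcp_pos: [463.0, 8.8, 201.0]
tool_rot: [0.002, 0.057, 0.998, -0.002]
force: [3.7, -3.4, -1.5]
grip_width: 0.2
```

>>> {"api": "send_rows", "payload": {
  "rows": [
    [[-1,0.008,0.001,0.002,0,0.001,0],[-1,0.016,0.002,0.002,0,0.002,0],[-1,0.018,0.002,0.002,0,0.002,0]]
  ]
}}

```text
t: 20.95
tcp_pos: [460.2, 9.6, 200.9]
tool_rot: [0.001, 0.057, 0.998, -0.001]
force: [4.8, -2.1, -0.9]
grip_width: 0.1
```

>>> {"api": "send_rows", "payload": {
  "rows": [
    [[-1,0.008,0.001,0.002,0,0.001,0],[-1,0.016,0.001,0.002,0,0.002,0],[-1,0.016,0.001,0.002,0,0.002,0]]
  ]
}}

```text
t: 21.25
tcp_pos: [457.7, 10.2, 200.8]
tool_rot: [-0.0, 0.057, 0.998, -0.001]
force: [4.7, -1.3, -1.2]
grip_width: 0.0
```

>>> {"api": "send_rows", "payload": {
  "rows": [
    [[-1,0.008,0.001,0.002,0,0.001,0],[-1,0.016,0.001,0.002,0,0.002,0],[-1,0.016,0.001,0.002,0,0.002,0]]
  ]
}}

```text
t: 21.55
tcp_pos: [455.3, 10.8, 200.8]
tool_rot: [-0.001, 0.057, 0.998, -0.001]
force: [5.6, -2.4, -0.7]
grip_width: 0.1
```

>>> {"api": "send_rows", "payload": {
  "rows": [
    [[-1,0.008,0,0.001,0,0,0],[-1,0.016,0,0.001,0,0,0],[-1,0.016,0,0.001,0,0,0]]
  ]
}}

```text
t: 21.85
tcp_pos: [453.2, 11.2, 201.0]
tool_rot: [0.001, 0.057, 0.998, -0.0]
force: [6.8, -1.8, -2.7]
grip_width: 0.0
```

>>> {"api": "send_rows", "payload": {
  "rows": [
    [[-1,0.008,0,0.001,0,0,0],[-1,0.016,0,0.001,0,0,0],[-1,0.016,0,0.001,0,0,0]]
  ]
}}

```text
t: 22.15
tcp_pos: [452.8, 11.2, 201.5]
tool_rot: [0.005, 0.057, 0.998, -0.001]
force: [14.0, -2.5, -6.8]
grip_width: 0.0
```

>>> {"api": "send_rows", "payload": {
  "rows": [
    [[-1,0.018,0,0.005,0,0,0],[-1,0.021,0,0.006,0,0,0],[-1,0.021,0,0.006,0,0,0]]
  ]
}}

```text
t: 22.45
tcp_pos: [452.7, 11.1, 201.6]
tool_rot: [0.011, 0.058, 0.998, -0.001]
force: [17.6, -3.1, -6.4]
grip_width: 0.2
```

>>> {"api": "send_rows", "payload": {
  "rows": [
    [[-1,0.023,0,0.006,0,0,0],[-1,0.025,0,0.008,0,0,0],[-1,0.025,0,0.008,0,0,0]]
  ]
}}

```text
t: 22.75
tcp_pos: [452.6, 11.1, 201.8]
tool_rot: [0.018, 0.058, 0.998, -0.001]
force: [20.4, -2.4, -6.8]
grip_width: -0.3
```

>>> {"api": "send_rows", "payload": {
  "rows": [
    [[-1,0.022,0,0.008,0,0,0],[-1,0.022,0,0.008,0,0,0],[-1,0.022,0,0.008,0,0,0]]
  ]
}}

```text
t: 23.05
tcp_pos: [452.8, 11.1, 201.9]
tool_rot: [0.024, 0.058, 0.998, -0.001]
force: [18.7, -2.7, -5.7]
grip_width: 0.2
```

>>> {"api": "send_rows", "payload": {
  "rows": [
    [[-1,0.022,0,0.008,0,0,0],[-1,0.022,0,0.008,0,0,0],[-1,0.022,0,0.008,0,0,0]]
  ]
}}

```text
t: 23.35
tcp_pos: [453.0, 11.1, 202.0]
tool_rot: [0.03, 0.059, 0.998, -0.001]
force: [18.7, -2.6, -5.7]
grip_width: -0.0
```

>>> {"api": "send_rows", "payload": {
  "rows": [
    [[-1,-0.05,0,0,0,0.005,0],[-1,-0.15,0,0,0,0.015,0],[-1,-0.2,0,-0.2,0,0.02,0],[-1,-0.2,0.1,-0.45,0,0.02,0],[-1,-0.2,0.2,-0.7,0,0.02,0]]
  ]
}}

```text
t: 23.85
tcp_pos: [487.9, 44.9, 337.7]
tool_rot: [0.007, 0.059, 0.998, 0.001]
force: [1.5, -0.0, -0.2]
grip_width: 0.1
```

>>> {"api": "send_rows", "payload": {
  "rows": [
    [[-1,0,0,-0.25,0,0,0],[-1,0,0,-0.35,0,0,0],[-1,0,0,-0.35,0,0,0],[-1,0,0,-0.35,0,0,0]]
  ]
}}

```text
t: 24.25
tcp_pos: [486.3, 45.2, 406.9]
tool_rot: [0.006, 0.059, 0.998, 0.001]
force: [-0.6, -0.1, -0.8]
grip_width: 0.0
```

```bash
python3 - <<'E'
from plant import manip
from h import *
f=manip.grab_frame("wrist"); cv2.imwrite("pics/wrist8.png",f["color"][:,:,::-1])
s=manip.read_state();print(s['tcp_pos'],s['tool_rot'],s['force'],s['t'])
W=f
for c in("red","blue"):
  for b in blobs(W["color"],c,None,60):
    for z in(143,211): print(c,"   ",z,plane(*wray(W,*b[0]),z).round(1), [plane(*wray(W,*q),z)[:2].round(0).tolist() for q in cv2.boxPoints(b[2])])
E
python3 look.py pics/s9.png
```

```text
[486.00621129  45.12494472 405.79431215] [0.00538517 0.05890748 0.99824793 0.0014088 ] [ 0.51133109  0.81321735 -0.82367058] 24.3
red     143 [442.    7.9 143. ] [[435.0, -15.0], [434.0, 31.0], [449.0, 32.0], [450.0, -15.0]]
red     211 [435.2  15.7 211. ] [[429.0, -4.0], [428.0, 35.0], [441.0, 35.0], [442.0, -3.0]]
red     143 [ 532.2 -123.9  143. ] [[521.0, -155.0], [528.0, -90.0], [544.0, -93.0], [537.0, -160.0]]
red     211 [510.3 -93.9 211. ] [[501.0, -120.0], [507.0, -65.0], [520.0, -68.0], [514.0, -124.0]]
blue     143 [523.4 260.7 143. ] [[499.0, 253.0], [500.0, 267.0], [547.0, 268.0], [545.0, 253.0]]
blue     211 [503.  226.1 211. ] [[483.0, 219.0], [484.0, 231.0], [522.0, 232.0], [521.0, 220.0]]
blue     143 [639.8 209.5 143. ] [[672.0, 197.0], [604.0, 205.0], [610.0, 223.0], [679.0, 215.0]]
blue     211 [599.9 183.5 211. ] [[627.0, 173.0], [570.0, 180.0], [575.0, 194.0], [632.0, 188.0]]
blue     143 [776.  428.9 143. ] [[806.0, 345.0], [704.0, 464.0], [769.0, 543.0], [883.0, 413.0]]
blue     211 [713.3 366.1 211. ] [[738.0, 297.0], [653.0, 396.0], [707.0, 461.0], [802.0, 352.0]]
[485.99547874  44.97150741 405.41464389] [-0.55757735  0.40352194  0.51933578]
```

View pics/wrist8.png

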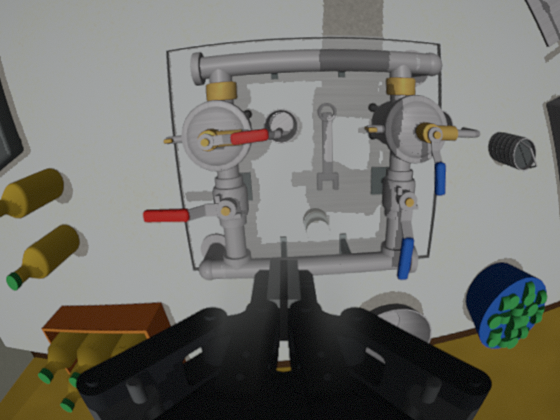

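View pics/s9.png

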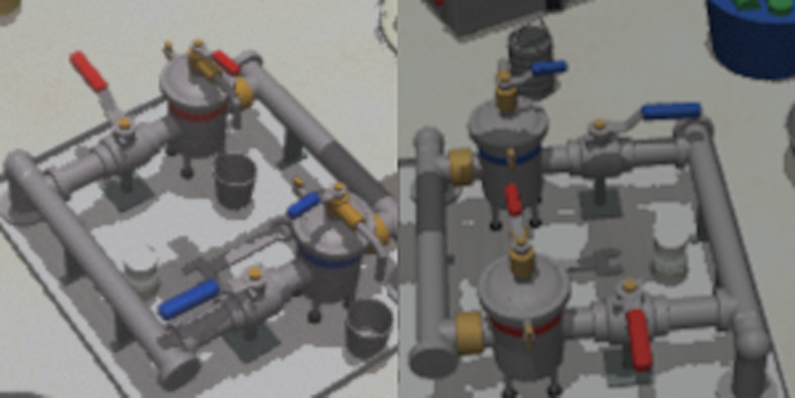

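```bash
python3 -c "
from plant import manip
print(manip.finish_job())"
```

```text
the job is handed in; nothing more can be done
None
```

I carried out the three lever moves in the order given and handed the job in at about 24 s, with the arm standing free above the skid. No verdict is reported, so whether the steps were credited rests on the checks below.

| Step | Hold on the stop | Total wrist force | Lever after the arm backed off |
|---|---|---|---|
| Blue main valve opened | about 0.9 s | about 20 N | at -5.5°, along the pipe |
| Red main valve shut | about 1 s | 15–20 N | at -95.7°, across the pipe |
| Red vent opened | about 0.9 s | 19–22 N | along +y, over the spout |

- **Final pictures:** they show the blue vent still shut, and the cups, spanner, jar and basket standing as before. I checked these and the bottles by eye only and did not measure their positions again.
- **Force peak on the red main valve:** one reading reached about 24.4 N, because about 14 N of vertical rubbing came on top of the 20 N push. That is close to the 25 N limit. I eased off at once, and no reading at the end of a move went higher.
- **Turn of the main valves:** the pictures show only about 85° (blue) and 83° (red) of the 90° travel. I take it that these levers started a few degrees off their stops. At each end the force rose sharply with no further movement, which is why I count them as home. I could not read the joint values themselves.
- **Lab stand:** at the start a lab stand was so close that it seemed to overlap one finger. I backed away from it without feeling any force.

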